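# Stand the tipped reagent bottles up and close the sticky retaining gate

## Task

Some small white bottles in the grey rack have tipped over: stand every one upright on the rack's floor in its lane, between the fence and the gate, alongside the squat orange-lidded jar. Only then slide the gate fully home toward the fence on both rails so that nothing can tip again: the rails stick, so work it along with short pushes at its two orange-padded ends in turn, never letting one end get more than 20 mm ahead of the other. Leave the rack's contents standing and the things around it undisturbed.

Things in the scene. Friction and masses are not known exactly. Their poses are not given: they have to be found in the camera images.
- rack: fixed grey bottle rack, 215 mm (x) by 385 (y). Origin on the table under the lane; x points to the fence (about along world +y), y to its left end (the end nearer the robot), z up. Floor top at z = 6 mm. Fence along y: 40 mm high above the table, inner face at x = +85 mm. A rail along x at each end (y = +172 and -172 mm, 24 mm wide, top at z = 20) carries the gate; lane free between y = -155 and +155 mm
- gate_left (a joint): travel (m) of the gate's left shoe (y = +172 mm in the rack's frame, the end nearer the robot) along +x of the rack: 0 fully back, 0.100 fully home at its stop. Sticks with about 4.5 N of dry friction and stays where it is left
- gate_right (a joint): the same for the right shoe (y = -172 mm, the end farther from the robot); it sticks harder, with about 8 N. The shoes slide independently: a push at one end moves that end alone and turns the panel a little
- gate_panel (a joint): skew (rad) of the gate's panel about z in the rack's frame: 0 square, negative when the left end leads (is nearer the fence), positive when the right end leads; equals (right travel - left travel) / 0.344 m
- pad_left (a point): centre of the outer face of the orange push pad (34 mm wide, 30 high) on the upright plate (40 mm wide along y, 12 thick, 30 to 68 mm above the table) at the gate's left end; push here toward the fence. Moves with the gate; its x axis is the panel's normal, toward the fence. Fully back: x = -97, y = +172, z = 50 mm in the rack's frame
- pad_right (a point): the same at the gate's right end, y = -172 mm. Between the two plates the gate is a blue panel with a round bar on top, 12 mm thick, 38 mm high above the table; its face toward the fence is at x = -83 mm in the rack's frame when fully back and +17 mm when home
- bottle_a: small round white reagent bottle with a white screw cap, 100 mm tall (body 49.6 mm diameter up to 84 mm, above it the cap, 31.6 mm diameter), about 85 g. Origin at the centre of its underside, z axis from base to cap. Starts lying on its side in the lane, base toward the fence, cap toward the gate; may be absent
- bottle_b: as bottle_a
- bottle_c: as bottle_a
- jar: squat white sample jar with an orange screw lid standing upright in the lane, 42 mm diameter (lid 46 mm), 31 mm tall, 60 g; origin at the centre of its underside, z axis up through the cap
- beaker: glass beaker, 76 mm diameter, 85 mm tall, standing at the right of the rack; not to be disturbed; origin at the centre of its underside
- purple_tube: tall tube with a purple cap, 34 mm diameter, 156 mm tall, standing at the back of the table; not to be disturbed; origin at the centre of its underside
There are look-alikes about, which are no part of the job. What is shaped like the bottle_a but turquoise or yellow is not meant.

How it is judged:
By the outcome, as a careful person would: the job done as asked, in the order asked, and still so for the second after the job is handed in, with the robot touching nothing.
Of bottle_a, bottle_b, bottle_c only 2 to 3 are there at a start; the rules pass over those that are not, and their reading is None.
At some moment in a run one of jar may be knocked a few centimetres aside while the robot is not near it.
Once in a run the grip may slacken for a moment while it holds something.
It also fails if it takes over 210 s, if anything falls off the work surface, if the arm or the gripper's body presses on something with over 40 N, if the wrist force passes 120 N, or if a joint passes its speed limit or range.

## Robot

A 7-joint arm with a two-finger parallel gripper is mounted at the origin on a cart in front of the work surface, level with it; the furniture and walls round the work are solid. World frame = base frame: x ahead of the robot, y to its left, z up, the work surface at z = 0. Lengths are in m, angles in rad, forces in N, time in s.
With the tool pointing down it reaches from about 0.4 to 0.875 m from the base axis. Payload 19.3 kg.
Tool frame: the origin (TCP) lies midway between the tips of the shut fingers; the grasp point (between the pads) lies 19 mm behind it (bot.tcp_to_grasp is the distance from the TCP to the grasp point, in m); z points along the fingers, y is the direction in which the jaws open and shut (so a half turn about z gives the same grasp; the last joint's range is limited). The gripper opens to 85 mm and grips with 20 to 120 N. Pads are 22 mm wide; open, the fingers measure 114 mm over their backs; the gripper's body (76 mm by 85 mm) begins 54 mm behind the grasp point. The pads swing forward as they close: fully open they stand 13 mm farther back than shut.
Start: joints at [1.194, 0.521, -0.036, 1.599, 0.021, 1.021, -0.113], TCP at [0.189, -0.596, 0.231] pointing down, gripper open.
Joint ranges: [-2.91, 2.91], [-0.3, 2.13], [-1.5, 1.42], [0.17, 2.43], [-1.26, 4.41], [0.16, 1.93], [-2.52, 2.52]. Speed limits (rad/s): [1.89, 1.89, 2.39, 2.39, 3.01, 3.01, 3.01].

## Interface

Orientations are given as [roll, pitch, yaw] about the fixed x, y, z axes, in that order (R = Rz(yaw) Ry(pitch) Rx(roll)).
In Python, from workcell import bot gives the robot as it stands. The module is installed in compiled form; this text tells all that it offers.
- The arm moves only by the tool drive_tool, never from a script. Its argument "series" is a list of rows, each a list of 5 numbers: the opening in per cent of the stroke, from 0 (shut) to 100 (fully open), then the shift along the world's x, y, z in m, then the turn about the world's z in rad. A call has 1 to 12 rows; each row shifts and turns the pose as measured when the row begins; what a row does not reach is not made up. A row lasts 1/10 s, in which the tool goes at most 50 mm and 8.59 degrees, less where a joint would pass 70% of its speed; a pose out of reach is approached as far as the arm can. A call with a gripper value outside its range is refused whole. The fingers move at their own pace and stop on an object; "newtons" is the grip in N (left out, the last holds). Time passes only in rows, so rows that do not move let the fingers close. It gives the time, the measured TCP pose, the force and the opening at its end, in the units of the state.
- bot.observe(): the state, without advancing time (a new reading comes with each control period).
- bot.grab_frame(name): name is "scene" or "top" or "wrist"; returns the picture (480x640x3 uint8, red, green, blue); there is no depth.
- bot.camera_info(name): a dict with "fx", "fy", "cx", "cy" (pixels), "cam_to_world" (4x4, takes a point from camera to world coordinates). Camera axes: x right, y down, z forward; pixel columns grow to the right and rows downward; lengths in m; the calibration is good to about 2 mm. A picture is of the moment at which its call begins: read the wrist's pose just before it. camera_info takes no time and is no camera call; for the wrist camera it gives the pose at the moment of the call.
- bot.job_done(): hands the job in, once; it reports no verdict.
Trained networks look in the newest picture that a camera, given by its name, has taken for a name from the list of things; names that differ only in an ending like _2 or _b are one class to them, and where a whole thing is asked for, a point or a joint stands for the part that bears it (a point fixed in the world has none). Each returns a list of dicts, best first, with "conf" (0 to 1); they miss things now and then, are a little off and sometimes report something else, mostly with a low value. They report only what shows in the picture. A call takes as long as a camera call. They do not tell look-alikes from the thing itself.
- bot.masks_of(camera, target): "mask" (480x640 bool, what is visible of it) and "point" ([column, row] in pixels, amid what is visible of it).
The state is a dict: "clock": time; "qpos": joint angles; "qd": joint speeds; "joint_efforts": joint torques, N m; "position": TCP position; "tool_rot": TCP orientation; "force": force on the tool from outside, world axes, zero at the start; "moment": the same for the moment, N m; "grip_width": finger opening in m.
Only numpy, scipy, OpenCV 4.12 (cv2) and the standard library are available. Lean on these libraries where they do the work, as an engineer would, in place of code of your own. Each camera call takes 0.05 s, during which the arm holds its last target.

## Working session

There is one attempt and no reset: what is moved stays moved. The work goes in short steps, Python scripts to look and compute and a tool call to move; the robot and the scene stay as the last step left them, time stands still between calls to the robot, and variables do not carry over. Pictures are saved under pics/ and viewed, and the job is handed in when it is done.

Besides the shell and the picture viewer there is one more tool, called after "Emit:" as name(argument=value, ...) on one line, values as JSON. drive_tool: Moves the arm, as the interface text tells. Its arguments: {"type":"object","properties":{"series":{"type":"array","items":{"type":"array","items":{"type":"number"}}},"newtons":{"type":"number"}},"required":["series"]}

```bash
mkdir -p pics; ls
cat > h.py <<'E'
import numpy as np, cv2
from workcell import bot
def save(name,fn):
    im=bot.grab_frame(name); cv2.imwrite('pics/'+fn,im[:,:,::-1]); return im
def ray(ci,u,v):
    T=np.array(ci['cam_to_world']); d=T[:3,:3]@np.array([(u-ci['cx'])/ci['fx'],(v-ci['cy'])/ci['fy'],1]); return T[:3,3],d
def onz(ci,u,v,z):
    o,d=ray(ci,u,v); return o+d*(z-o[2])/d[2]
def proj(ci,p):
    T=np.linalg.inv(np.array(ci['cam_to_world'])); q=T[:3,:3]@np.array(p)+T[:3,3]; return np.array([ci['fx']*q[0]/q[2]+ci['cx'],ci['fy']*q[1]/q[2]+ci['cy']])
E
python3 - <<'E'
from h import *
np.set_printoptions(precision=3,suppress=True)
for n in ['scene','top','wrist']:
    save(n,f'{n}0.png'); c=bot.camera_info(n); print(n,c['fx'],c['cx'],c['cy'],np.array(c['cam_to_world']))
print(bot.observe())
E
```

```text
pics
scene 599.6458891933471 320.07024940973383 238.32584645002345 [[-0.646 -0.499  0.578 -0.256]
 [-0.763  0.434 -0.478  0.519]
 [-0.012 -0.75  -0.661  0.939]
 [ 0.     0.     0.     1.   ]]
top 448.9307094550781 319.792129569348 241.03193950696522 [[-0.01  -0.994  0.108  0.401]
 [-1.     0.01   0.002 -0.108]
 [-0.003 -0.108 -0.994  1.158]
 [ 0.     0.     0.     1.   ]]
wrist 376.4584402766227 318.7840380356394 246.43475434019726 [[ 0.302 -0.901 -0.31   0.269]
 [-0.953 -0.286 -0.098 -0.57 ]
 [ 0.     0.326 -0.946  0.373]
 [ 0.     0.     0.     1.   ]]
{'clock': 0.15, 'qpos': array([ 1.194,  0.522, -0.036,  1.6  ,  0.021,  1.021, -0.113]), 'qd': array([-0.001, -0.004,  0.001, -0.001,  0.   , -0.   , -0.002]), 'joint_efforts': array([  0.003, -92.74 ,   1.981, -37.006,   0.018,   0.006,  -0.   ]), 'position': array([ 0.189, -0.596,  0.231]), 'tool_rot': array([-3.141,  0.   ,  0.307]), 'force': array([ 0.127,  0.072, -0.099]), 'moment': array([-0.003,  0.013,  0.02 ]), 'grip_width': 0.08531157477866003}
```

View pics/scene0.png

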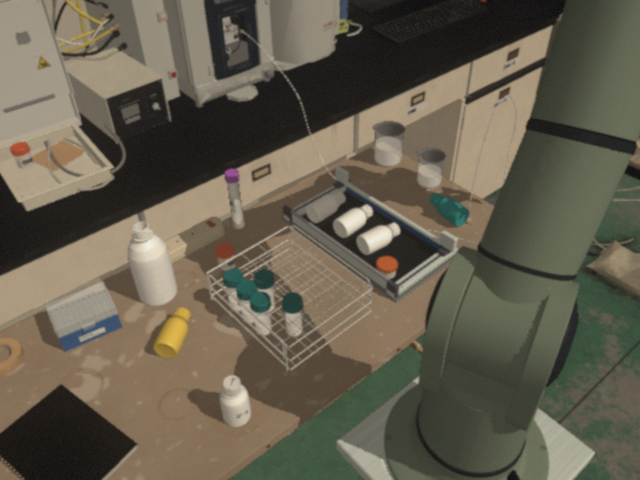

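View pics/top0.png

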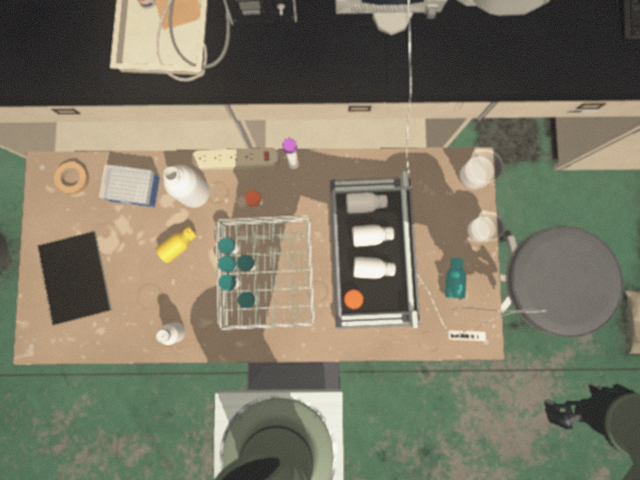

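View pics/wrist0.png

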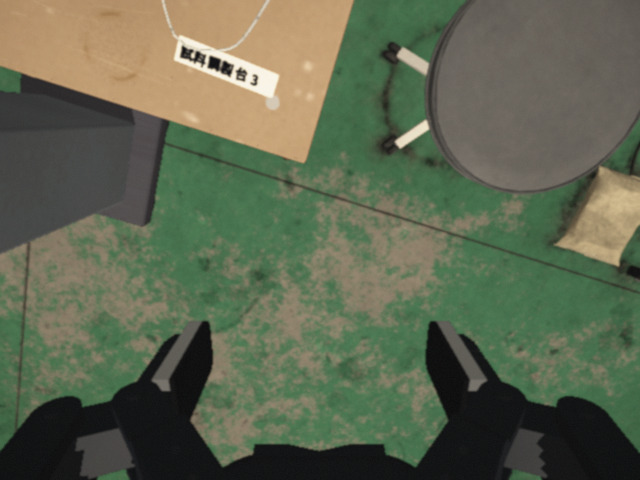

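Run:
```python
import cv2
a=cv2.imread('pics/top0.png')[165:340,315:510]; cv2.imwrite('pics/topc.png',cv2.resize(a,None,fx=4,fy=3.4,interpolation=3))
a=cv2.imread('pics/scene0.png')[160:310,265:485]; cv2.imwrite('pics/scenec.png',cv2.resize(a,None,fx=3.6,fy=3.6,interpolation=3))
```

```text
(no output)
```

View pics/topc.png

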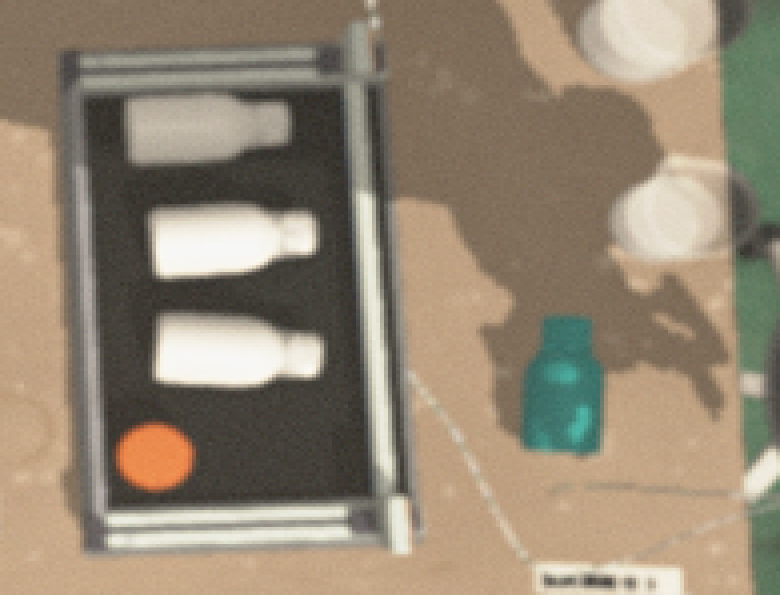

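View pics/scenec.png

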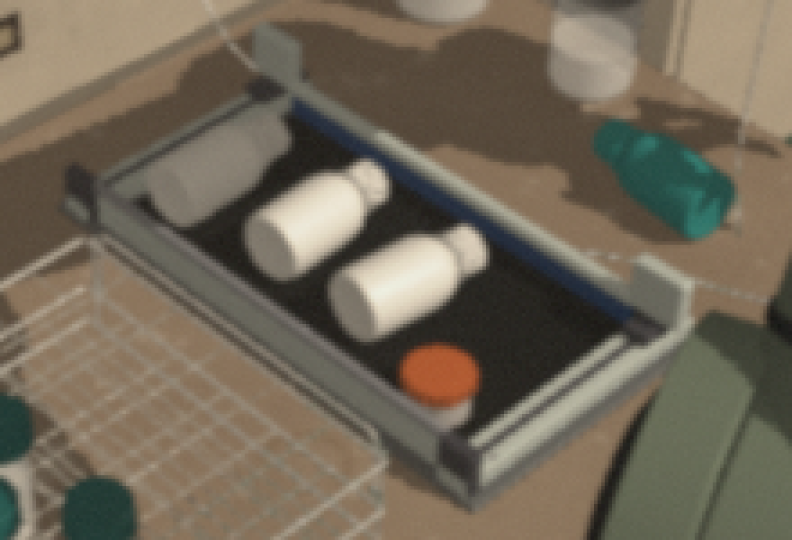

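Run:
```python
from h import *
np.set_printoptions(precision=3,suppress=True)
for cam in ['top','scene']:
  im=bot.grab_frame(cam); ci=bot.camera_info(cam)
  for t in ['bottle_a','jar','beaker','purple_tube','rack','pad_left','pad_right','gate_panel']:
    for r in bot.masks_of(cam,t)[:6]:
        m=r['mask']; ys,xs=np.nonzero(m)
        cnt=np.c_[xs,ys].astype(np.float32)
        rc=cv2.minAreaRect(cnt)
        print(cam,t,round(r['conf'],2),np.array(r['point']),len(xs),np.array(rc[0]),np.array(rc[1]),round(rc[2]),im[m].mean(0).astype(int))
```

```text
top bottle_a 0.93 [173.9 244.7] 723 [176.114 243.861] [19.771 42.427] 51 [230 206  92]
top bottle_a 0.87 [455.1 282.9] 702 [455. 278.] [40. 20.] 90 [ 69 121 111]
top bottle_a 0.84 [369.2 233. ] 696 [372.505 235.049] [19.304 41.195] 84 [229 224 213]
top bottle_a 0.6 [365.5 205.2] 696 [366.088 202.401] [19.524 40.421] 86 [173 164 149]
top jar 0.76 [355.3 301.8] 221 [352.75 298.75] [16.263 15.556] 45 [235 137  77]
top beaker 0.96 [484.1 226.5] 913 [485.75 228.25] [31.113 36.062] 45 [193 181 163]
top purple_tube 0.59 [291.6 151.4] 332 [291.35 152.55] [30.358 13.598] 72 [198 152 180]
top rack 0.8 [377.  256.5] 10161 [374.32  251.101] [155.481  85.371] 87 [105 101  92]
top pad_left 0.89 [408.  249.9] 976 [407.767 249.077] [156.444   9.644] 86 [170 168 154]
top pad_left 0.28 [487.1 228.3] 942 [486.25 228.25] [31.82 36.77] 45 [191 179 161]
top pad_right 0.71 [407.6 255.5] 755 [407.569 249.057] [154.385   7.978] 86 [180 179 164]
top gate_panel 0.88 [405.4 240.8] 818 [407.261 249.071] [154.377   8.044] 87 [171 170 156]
scene bottle_a 0.95 [172.  334.3] 1175 [173.  332.5] [26.386 53.666] 27 [17
[... 770 characters left out ...]
34 114 114]
scene purple_tube 0.57 [337.  183.4] 52 [339. 185.] [6. 8.] 90 [60 57 52]
scene purple_tube 0.19 [350.9 221.2] 763 [353.346 219.769] [21.079 42.989] 56 [188 178 161]
scene rack 0.6 [376.9 238.1] 757 [379.019 237.145] [20.645 43.252] 61 [195 186 169]
scene rack 0.57 [388.1 244.2] 7725 [370.721 229.062] [166.388  88.059] 36 [81 79 72]
scene rack 0.18 [325.9 206.7] 665 [326.056 205.59 ] [20.14  41.022] 58 [128 121 108]
scene pad_left 0.9 [396.8 221.4] 1484 [393.956 211.074] [143.716  21.094] 31 [97 98 93]
scene pad_right 0.85 [396.6 217.1] 1669 [393.838 211.103] [144.573  21.609] 31 [96 96 91]
scene gate_panel 0.78 [395.7 219.7] 1451 [394.19  210.644] [143.778  19.768] 31 [98 99 93]
```

Run:
```python
from h import *
np.set_printoptions(precision=4,suppress=True)
ci=bot.camera_info('top')
f=lambda cx,cy:(315+cx/4,165+cy/3.4)
for n,(u,v,z) in dict(fence_far=(*f(70,80),.04),fence_near=(*f(92,520),.04),gatebar_far=(*f(352,85),.038),gatebar_near=(*f(388,500),.038),plate_far=(*f(354,30),.068),plate_near=(*f(400,545),.068),railfar_L=(*f(80,62),.02),railfar_R=(*f(335,52),.02),railnear_L=(*f(105,528),.02),railnear_R=(*f(355,518),.02),
  b1base=(*f(128,130),.031),b1cap=(*f(292,122),.031),b2base=(*f(152,243),.031),b2cap=(*f(318,233),.031),b3base=(*f(155,350),.031),b3cap=(*f(323,356),.031),jar=(*f(155,456),.037),turq=(*f(563,400),.025),turqcap=(*f(566,320),.025),tube=(290,146,.156),beak=(485,230,.04)).items():
    print(n,onz(ci,u,v,z))
```

```text
fence_far [ 0.6557 -0.14    0.04  ]
fence_near [ 0.3315 -0.1494  0.04  ]
gatebar_far [ 0.6506 -0.319   0.038 ]
gatebar_near [ 0.344  -0.3321  0.038 ]
plate_far [ 0.6847 -0.3158  0.068 ]
plate_near [ 0.3142 -0.3323  0.068 ]
railfar_L [ 0.6742 -0.1472  0.02  ]
railfar_R [ 0.6802 -0.3121  0.02  ]
railnear_L [ 0.3244 -0.1582  0.02  ]
railnear_R [ 0.3302 -0.3147  0.02  ]
b1base [ 0.6193 -0.1767  0.031 ]
b1cap [ 0.6243 -0.2813  0.031 ]
b2base [ 0.5339 -0.1905  0.031 ]
b2cap [ 0.5403 -0.2955  0.031 ]
b3base [ 0.4544 -0.191   0.031 ]
b3cap [ 0.449  -0.2961  0.031 ]
jar [ 0.377  -0.1892  0.037 ]
turq [ 0.4153 -0.4468  0.025 ]
turqcap [ 0.4744 -0.4512  0.025 ]
tube [ 0.7298 -0.0404  0.156 ]
beak [ 0.5459 -0.5211  0.04  ]
```

Emit:
drive_tool(series=[[100, 0.03, 0.03, 0, 0.14], [100, 0.03, 0.03, 0, 0.14], [100, 0.03, 0.03, 0, 0.14], [100, 0.03, 0.03, 0, 0.14], [100, 0.03, 0.03, 0, 0.14], [100, 0.03, 0.03, 0, 0.14], [100, 0.03, 0.03, 0, 0.14], [100, 0.03, 0.03, 0, 0.14], [100, 0.03, 0.03, 0, 0.14], [100, 0.03, 0.03, 0, 0.1], [100, 0.03, 0.01, 0, 0]], newtons=20)

```text
clock: 2.15
position: [0.5243, -0.2746, 0.2329]
tool_rot: [3.138, 0.005, 1.716]
force: [-0.4, -2.2, 0.2]
grip_width: 0.0854
```

Run:
```python
from h import *
np.set_printoptions(precision=4,suppress=True)
o=bot.observe(); print(o['position'],o['tool_rot'],o['qpos'])
save('wrist','w1.png'); ci=bot.camera_info('wrist'); np.save('w1.npy',np.array(ci['cam_to_world'])); print(ci['cam_to_world'])
```

```text
[ 0.5243 -0.2746  0.2329] [3.1378 0.005  1.716 ] [ 0.7029  0.4954 -0.4577  1.6772  0.2523  1.0218  0.3067]
[[ 0.9894  0.1348  0.054   0.5156]
 [ 0.1451 -0.9343 -0.3257 -0.1894]
 [ 0.0065  0.3301 -0.9439  0.3749]
 [ 0.      0.      0.      1.    ]]
```

View pics/w1.png

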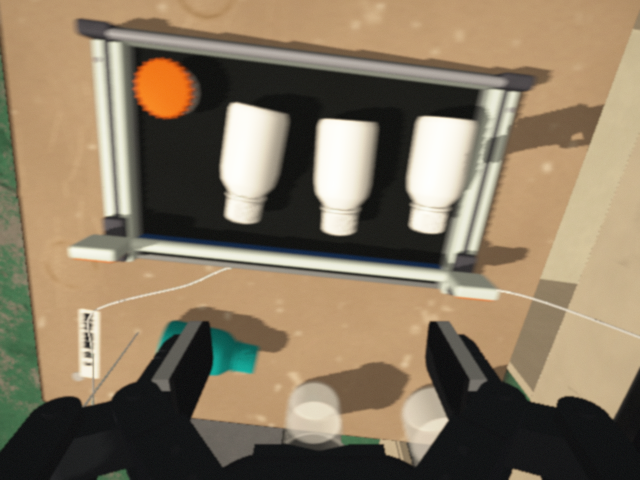

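Run:
```python
from h import *
np.set_printoptions(precision=4,suppress=True)
ci=bot.camera_info('wrist'); ci['cam_to_world']=np.load('w1.npy')
for n,(u,v,z) in dict(fence_inL=(132,47,.04),fence_inR=(485,88,.04),barL=(145,246,.038),barR=(440,275,.038),plateL=(98,248,.068),plateR=(470,285,.068),
 b3base=(258,105,.031),b3cap=(243,222,.031),b2base=(347,121,.031),b2cap=(338,235,.031),b1base=(446,118,.031),b1cap=(428,232,.031),jar=(165,87,.037),turqcap=(250,360,.022)).items(): print(n,onz(ci,u,v,z)[:2])
for r in bot.masks_of('wrist','bottle_a'):
    m=r['mask'];ys,xs=np.nonzero(m); rc=cv2.minAreaRect(np.c_[xs,ys].astype(np.float32)); bp=cv2.boxPoints(rc)
    print(round(r['conf'],2),rc, [onz(ci,*b,.031)[:2] for b in bp])
```

```text
fence_inL [ 0.3638 -0.1604]
fence_inR [ 0.6502 -0.1487]
barL [ 0.3723 -0.3287]
barR [ 0.6562 -0.318 ]
plateL [ 0.3451 -0.3239]
plateR [ 0.6729 -0.3122]
b3base [ 0.4652 -0.1888]
b3cap [ 0.4608 -0.2941]
b2base [ 0.5427 -0.1906]
b2cap [ 0.5518 -0.294 ]
b1base [ 0.6272 -0.1757]
b1cap [ 0.6365 -0.2787]
jar [ 0.3889 -0.1861]
turqcap [ 0.4796 -0.4541]
0.95 ((340.2176208496094, 177.67059326171875), (56.83211135864258, 114.96805572509766), 4.398705005645752) [array([ 0.5225, -0.296 ]), array([ 0.5161, -0.1922]), array([ 0.5653, -0.1886]), array([ 0.577 , -0.2925])]
0.81 ((246.60812377929688, 164.85134887695312), (59.01923751831055, 117.54527282714844), 9.462322235107422) [array([ 0.4278, -0.2949]), array([ 0.4391, -0.1903]), array([ 0.489 , -0.1908]), array([ 0.4829, -0.2966])]
0.74 ((207.06353759765625, 347.9740905761719), (100.21572875976562, 45.98475646972656), 22.833654403686523) [array([ 0.376, -0.449]), array([ 0.394 , -0.3952]), array([ 0.4919, -0.4282]), array([ 0.4775, -0.4858])]
0.56 ((434.8107604980469, 174.6351318359375), (58.69043731689453, 117.70967864990234), 9.462322235107422) [array([ 0.6055, -0.279 ]), array([ 0.5999, -0.1746]), array([ 0.6516, -0.175 ]), array([ 0.6627, -0.2805])]
```

Run:
```python
from h import *
np.set_printoptions(precision=4,suppress=True)
o=bot.observe(); print(o['position'],o['tool_rot'],o['qd'])
ci=bot.camera_info('wrist'); save('wrist','w2.png'); np.save('w2.npy',np.array(ci['cam_to_world'])); print(np.array(ci['cam_to_world']))
for t in ['bottle_a','jar']:
  for r in bot.masks_of('wrist',t):
    m=r['mask'];ys,xs=np.nonzero(m); rc=cv2.minAreaRect(np.c_[xs,ys].astype(np.float32)); bp=cv2.boxPoints(rc)
    print(round(r['conf'],2),rc, [onz(ci,*b,.031)[:2] for b in bp], onz(ci,*rc[0],.031))
a=cv2.imread('pics/w2.png')[0:310,40:560];cv2.imwrite('pics/w2c.png',cv2.resize(a,None,fx=1.5,fy=1.5,interpolation=3))
```

```text
[ 0.5264 -0.2746  0.2325] [3.1363 0.0044 1.7144] [ 0.0537 -0.0257  0.0422  0.0553 -0.0065 -0.0074  0.0336]
[[ 0.9897  0.1335  0.0522  0.5136]
 [ 0.1433 -0.9344 -0.3262 -0.191 ]
 [ 0.0053  0.3303 -0.9438  0.3745]
 [ 0.      0.      0.      1.    ]]
0.81 ((430.75567626953125, 173.88058471679688), (58.94501876831055, 118.94137573242188), 11.11303997039795) [array([ 0.5971, -0.2803]), array([ 0.5951, -0.1753]), array([ 0.647 , -0.1771]), array([ 0.6545, -0.2836])] [ 0.6231 -0.2264  0.031 ]
0.76 ((337.2035827636719, 177.4090118408203), (57.13222885131836, 115.47727966308594), 4.969740867614746) [array([ 0.5164, -0.2978]), array([ 0.5114, -0.1936]), array([ 0.5608, -0.1906]), array([ 0.571, -0.295])] [ 0.5396 -0.2416  0.031 ]
0.71 ((243.66799926757812, 165.07601928710938), (58.76387405395508, 116.36499786376953), 10.30484676361084) [array([ 0.422, -0.296]), array([ 0.4351, -0.1926]), array([ 0.4847, -0.1939]), array([ 0.4767, -0.2986])] [ 0.4547 -0.2427  0.031 ]
0.6 ((204.25155639648438, 349.17425537109375), (100.16625213623047, 46.01931381225586), 19.592281341552734) [array([ 0.3704, -0.4563]), array([ 0.3862, -0.4012]), array([ 0.4856, -0.4277]), array([ 0.4738, -0.4861])] [ 0.4283 -0.442   0.031 ]
0.81 ((158.75001525878906, 89.25), (65.05381774902344, 55.86143493652344), 45.0) [array([ 0.3437, -0.1927]), array([ 0.3764, -0.158 ]), array([ 0.4148, -0.1875]), array([ 0.3821, -0.2245])] [ 0.3792 -0.1901  0.031 ]
```

View pics/w2c.png

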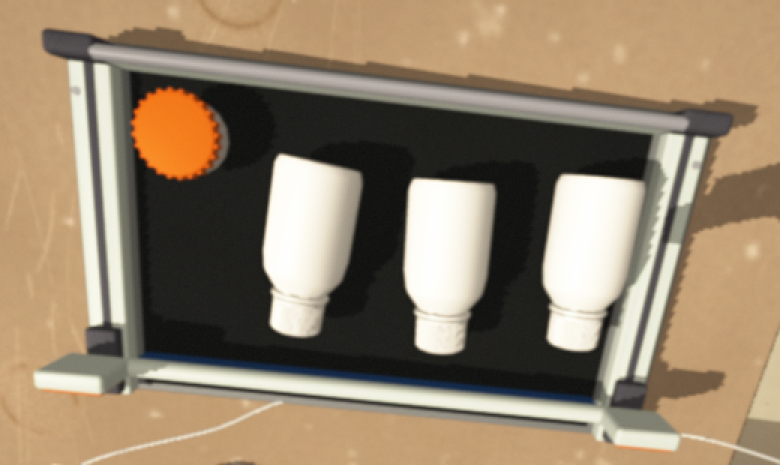

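Run:
```python
from h import *
np.set_printoptions(precision=4,suppress=True)
ci=bot.camera_info('wrist'); ci['cam_to_world']=np.load('w2.npy')
for n,(a,b,z) in dict(fenceinL=(132,71,.04),fenceinR=(652,133,.04),barL=(140,370,.04),barR=(597,412,.04),plateL=(80,374,.068),plateR=(643,428,.068),padLbot=(78,390,.06),floorLR=(150,355,.006),
 railL_far=(100,75,.02),railL_near=(120,330,.02),railR_far=(690,140,.02),railR_near=(630,380,.02),
 b3base=(319,162,.031),b3cap=(296,333,.031),b3neck=(300,300,.031),b2base=(453,180,.031),b2cap=(440,350,.031),b1base=(602,177,.031),b1cap=(575,348,.031)).items(): print(n,onz(ci,40+a/1.5,b/1.5,z)[:2])
```

```text
fenceinL [ 0.3585 -0.1626]
fenceinR [ 0.6393 -0.1524]
barL [ 0.3597 -0.3315]
barR [ 0.6505 -0.319 ]
plateL [ 0.3385 -0.3271]
plateR [ 0.6689 -0.3145]
padLbot [ 0.3323 -0.3411]
floorLR [ 0.351  -0.3338]
railL_far [ 0.3314 -0.1655]
railL_near [ 0.3382 -0.3139]
railR_far [ 0.6699 -0.1506]
railR_near [ 0.6749 -0.3007]
b3base [ 0.4586 -0.1935]
b3cap [ 0.453  -0.2964]
b3neck [ 0.4539 -0.275 ]
b2base [ 0.5359 -0.1922]
b2cap [ 0.5444 -0.2947]
b1base [ 0.6207 -0.1783]
b1cap [ 0.6294 -0.2812]
```

Emit:
drive_tool(series=[[60, 0.009, -0.01, -0.04, -0.03], [60, 0.008, -0.01, -0.04, -0.03], [60, 0, 0, -0.04, 0], [60, 0, 0, -0.02, 0], [60, 0, 0, 0, 0], [60, 0, 0, 0, 0]])

```text
clock: 3.0
position: [0.535, -0.3051, 0.0902]
tool_rot: [3.138, 0.011, 1.636]
force: [0.2, 1.1, 0.3]
grip_width: 0.0508
```

Run:
```python
from h import *
o=bot.observe(); print(o['position'],o['tool_rot'],o['grip_width'])
save('wrist','w3.png')
o=bot.observe(); print(o['position'],o['tool_rot'],o['grip_width'])
```

```text
[ 0.53501691 -0.30513891  0.0901907 ] [3.13814981 0.01067492 1.63647263] 0.0507800523435817
[ 0.53503179 -0.30522977  0.09043306] [3.13797508 0.01092775 1.6363612 ] 0.0510867541433724
```

View pics/w3.png

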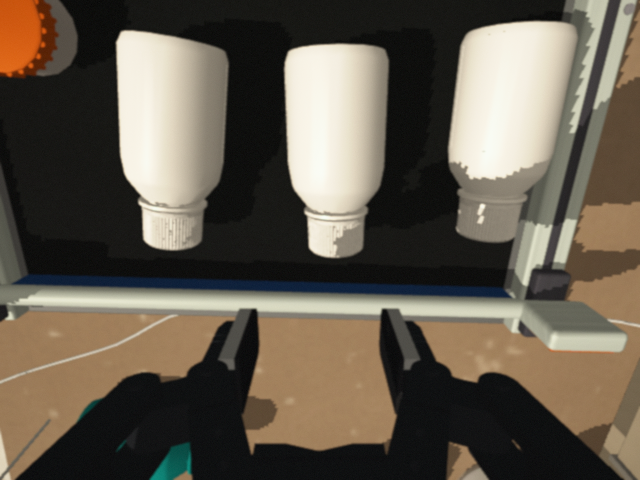

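Run:
```python
from h import *
ci=bot.camera_info('wrist'); o=bot.observe()
for p in [(335,250),(336,210),(337,45),(173,245),(487,238),(175,205),(170,35),(520,28),(492,195)]: print(p,onz(ci,*p,.031)[:2])
print(proj(ci,o['position']),o['position'])
```

```text
(335, 250) [ 0.54378172 -0.29317855]
(336, 210) [ 0.54245656 -0.26986422]
(337, 45) [ 0.53639925 -0.18950154]
(173, 245) [ 0.45217018 -0.29606687]
(487, 238) [ 0.62865021 -0.28049155]
(175, 205) [ 0.45473708 -0.27275652]
(170, 35) [ 0.45749629 -0.19052933]
(520, 28) [ 0.62168925 -0.17669659]
(492, 195) [ 0.62605864 -0.25608749]
[318.60284103 322.72850781] [ 0.53503179 -0.30522977  0.09043306]
```

Emit:
drive_tool(series=[[60, 0.005, 0.007, 0, 0], [60, 0.004, 0.007, -0.02, 0], [60, 0, 0, -0.03, 0], [60, 0, 0, -0.022, 0], [60, 0, 0, 0, 0], [60, 0, 0, 0, 0]])

```text
clock: 3.65
position: [0.5502, -0.2909, 0.026]
tool_rot: [3.126, 0.017, 1.635]
force: [1.1, 0.5, 0.1]
grip_width: 0.0513
```

Run:
```python
from h import *
save('wrist','w4.png')
o=bot.observe(); print(o['position'],o['tool_rot'],o['grip_width'],o['force'])
```

```text
[ 0.55022269 -0.29089703  0.02615487] [3.12553219 0.01731014 1.63537418] 0.051529747062204735 [ 0.58152787 -0.25458113  0.16657908]
```

View pics/w4.png

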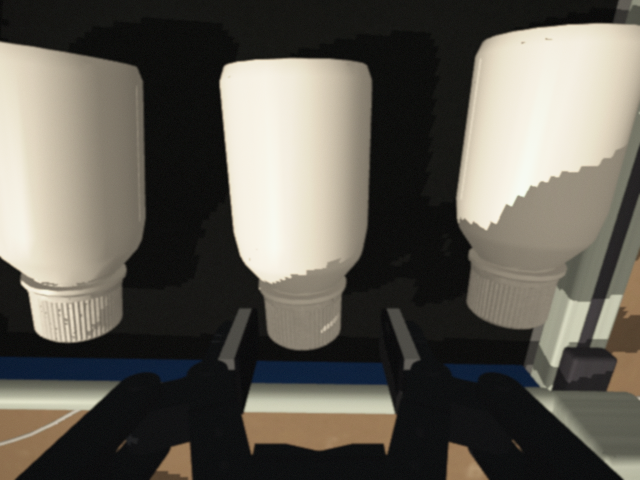

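Emit:
drive_tool(series=[[60, -0.006, 0.001, -0.01, 0.02], [60, 0, 0, 0, 0], [0, 0, 0, 0, 0], [0, 0, 0, 0, 0], [0, 0, 0, 0, 0], [0, 0, 0, 0, 0]], newtons=20)

```text
clock: 4.3
position: [0.5451, -0.2909, 0.0191]
tool_rot: [3.122, 0.02, 1.656]
force: [0.9, 0.4, -0.1]
grip_width: 0.0306
```

Run:
```python
from h import *
save('wrist','w5.png')
o=bot.observe(); print(o['position'],o['tool_rot'],o['grip_width'],o['force'])
```

```text
[ 0.54512518 -0.29087228  0.01913574] [3.12176185 0.01987686 1.65631109] 0.03030235794173666 [-0.10983996 -0.7842192  -0.12693755]
```

View pics/w5.png

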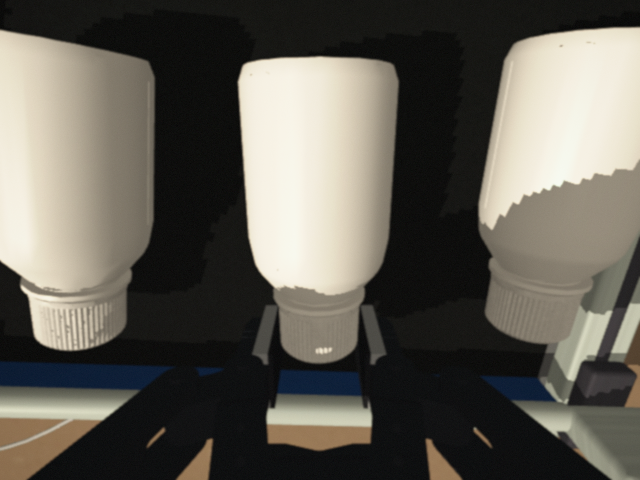

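Emit:
drive_tool(series=[[0, 0, 0.005, 0.015, 0], [0, 0, 0.005, 0.015, 0], [0, 0, 0.005, 0.015, 0], [0, 0, 0, 0, 0], [0, 0, 0, 0, 0]])

```text
clock: 4.85
position: [0.5458, -0.2741, 0.0698]
tool_rot: [3.12, 0.021, 1.657]
force: [-0.3, 0.3, -1.7]
grip_width: 0.0305
```

Run:
```python
from h import *
save('wrist','w6.png');save('scene','s6.png')
o=bot.observe(); print(o['position'],o['tool_rot'],o['grip_width'],o['force'])
a=cv2.imread('pics/s6.png')[130:310,265:485]; cv2.imwrite('pics/s6.png',cv2.resize(a,None,fx=3,fy=3,interpolation=3))
```

```text
[ 0.54574099 -0.27410956  0.06928693] [3.12026649 0.02033675 1.65678212] 0.03064426294144595 [ 0.44271303 -0.28817415 -0.63201623]
```

View pics/w6.png

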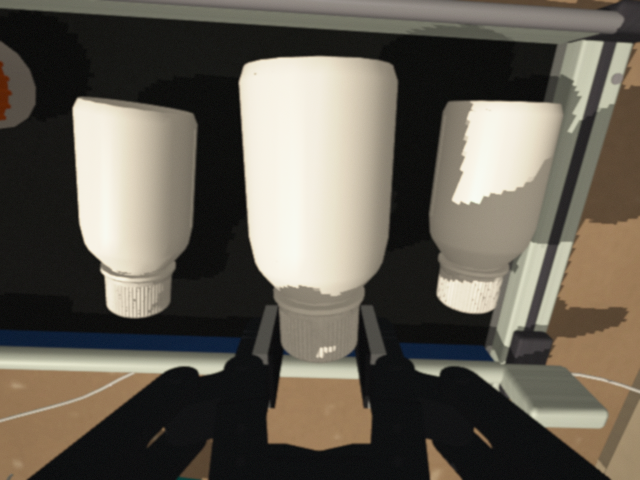

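View pics/s6.png

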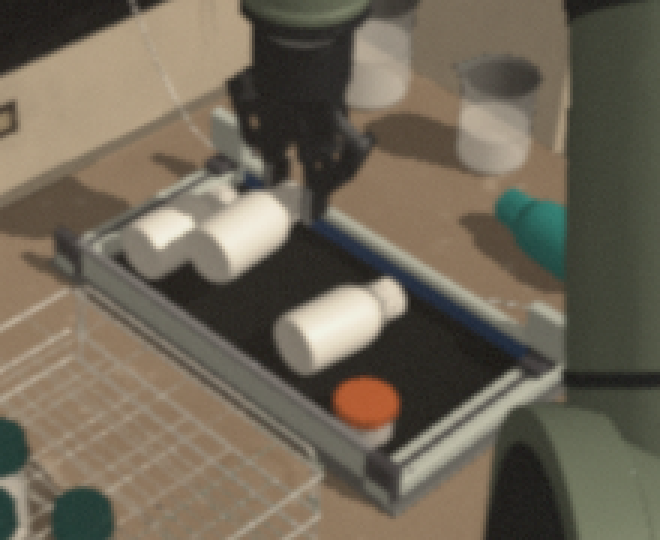

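Emit:
drive_tool(series=[[0, 0, -0.004, 0.014, 0], [0, 0, 0, 0.012, 0], [0, 0, 0, 0, 0], [33, 0, 0, 0, 0], [34, 0, 0, 0, 0], [35, 0, 0, 0, 0], [35.5, 0, 0, 0, 0]])

```text
clock: 5.65
position: [0.5449, -0.2789, 0.0965]
tool_rot: [3.122, 0.02, 1.656]
force: [0.8, 0.0, 0.4]
grip_width: 0.0307
```

Run:
```python
from h import *
save('wrist','w7.png')
o=bot.observe(); print(o['position'],o['tool_rot'],o['grip_width'],o['force'])
```

```text
[ 0.54489205 -0.2788605   0.09642535] [3.12202282 0.01949154 1.65599843] 0.030750137159176134 [ 0.13072294 -0.54098316 -1.81686351]
```

View pics/w7.png

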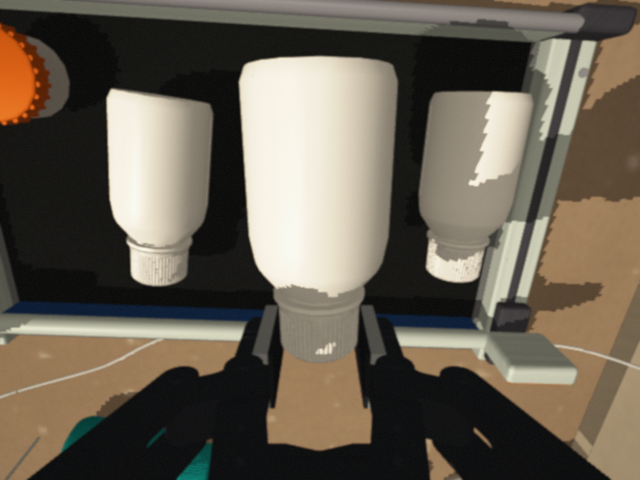

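Emit:
drive_tool(series=[[35.8, 0, 0, -0.001, 0], [36, 0, 0, 0, 0], [36.2, 0, 0, 0, 0], [36.2, 0, 0, 0, 0]])

```text
clock: 6.1
position: [0.5447, -0.2786, 0.0948]
tool_rot: [3.123, 0.019, 1.656]
force: [-0.5, 0.8, -1.6]
grip_width: 0.0308
```

Run:
```python
from h import *
im=save('wrist','w8.png'); im0=cv2.imread('pics/w7.png')[:,:,::-1]
print(np.abs(im[40:350,230:400].astype(int)-im0[40:350,230:400]).mean())
o=bot.observe(); print(o['position'],o['tool_rot'],o['grip_width'],o['force'])
```

```text
2.0023529411764707
[ 0.54474627 -0.27860831  0.09484157] [3.12266036 0.01902543 1.65629694] 0.030865022450945793 [ 0.03735317 -0.27503644 -1.12189786]
```

Emit:
drive_tool(series=[[36.5, 0, 0, 0, 0], [36.5, 0, 0, 0, 0], [36.8, 0, 0, 0, 0], [36.8, 0, 0, 0, 0]])

```text
clock: 6.55
position: [0.5448, -0.2787, 0.0949]
tool_rot: [3.123, 0.019, 1.656]
force: [0.4, 0.3, -1.4]
grip_width: 0.0313
```

Run:
```python
from h import *
im=save('wrist','w9.png'); im0=cv2.imread('pics/w7.png')[:,:,::-1]
print(np.abs(im[40:350,230:400].astype(int)-im0[40:350,230:400]).mean())
o=bot.observe(); print(o['position'],o['tool_rot'],o['grip_width'],o['force'])
```

```text
107.63413029728021
[ 0.54476322 -0.27863841  0.09494028] [3.12253409 0.01911915 1.65618369] 0.0315131999423494 [ 0.00312979 -0.33161957 -0.35323186]
```

View pics/w9.png

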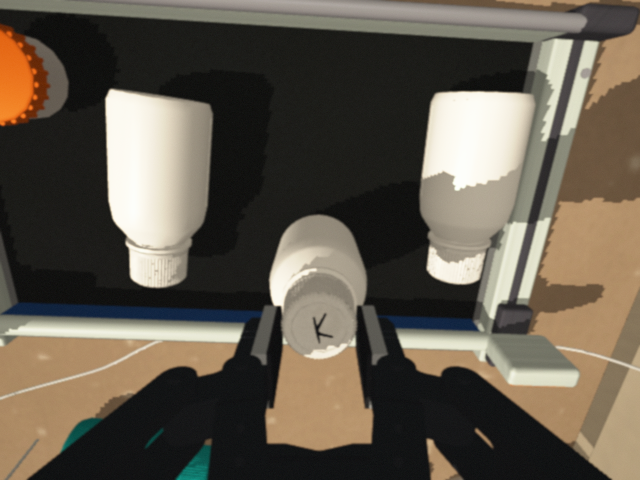

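Emit:
drive_tool(series=[[0, 0, 0, 0, 0], [0, 0, 0, 0, 0]], newtons=20)

```text
clock: 6.8
position: [0.5448, -0.2788, 0.095]
tool_rot: [3.123, 0.019, 1.656]
force: [0.7, 0.4, -0.0]
grip_width: 0.0304
```

Run:
```python
from h import *
ci=bot.camera_info('wrist');im=save('wrist','w10.png'); save('scene','s10.png')
o=bot.observe(); print(o['position'],o['tool_rot'],o['grip_width'],o['force'])
a=cv2.imread('pics/s10.png')[130:310,265:485]; cv2.imwrite('pics/s10.png',cv2.resize(a,None,fx=3,fy=3,interpolation=3))
```

```text
[ 0.54476141 -0.27875775  0.09503553] [3.12250604 0.01925009 1.65610859] 0.030373722153107026 [0.11224897 0.76793634 1.23714833]
```

View pics/w10.png

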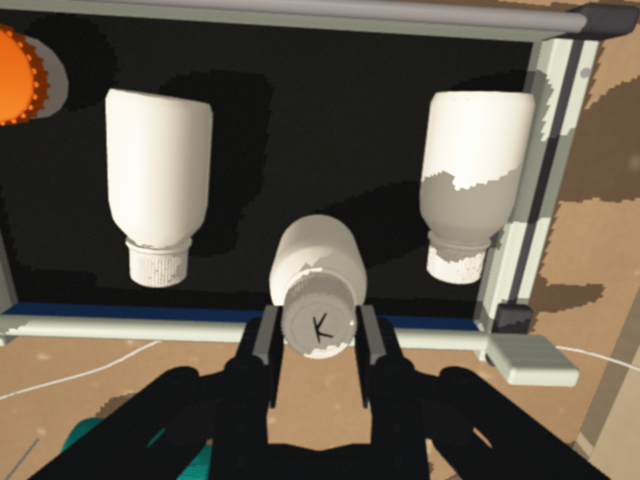

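View pics/s10.png

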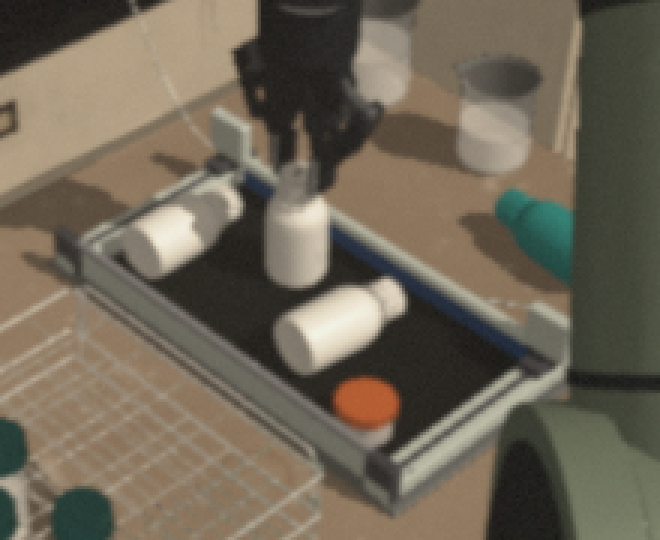

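```bash
cat >> h.py <<'E'
def cyl(ci,c,zb,tilt=(0,0)):
    c=np.array(c);out=[]
    t=np.linspace(0,2*np.pi,40)
    for r,h in ((.0248,0),(.0248,.07),(.0158,.1)):
        P=np.c_[c[0]+tilt[0]*h+r*np.cos(t),c[1]+tilt[1]*h+r*np.sin(t),np.full(40,zb+h)]
        out.append(np.array([proj(ci,p) for p in P]))
    return out
E
python3 - <<'E'
from h import *
ci=bot.camera_info('wrist')
for z in (.11,.115,.12): print(z,onz(ci,320,321,z))
im=cv2.imread('pics/w10.png')
c=onz(ci,320,321,.116)
for rr,col in zip(cyl(ci,c[:2],.016),((0,0,255),(0,255,0),(255,0,0))): cv2.polylines(im,[rr.astype(int)],True,col,1)
cv2.imwrite('pics/o10.png',im[150:400,180:460])
E
```

```text
0.11 [ 0.54416364 -0.26876182  0.11      ]
0.115 [ 0.5437884 -0.2657366  0.115    ]
0.12 [ 0.54341317 -0.26271138  0.12      ]
```

View pics/o10.png

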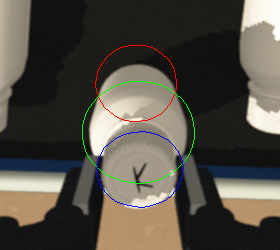

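Emit:
drive_tool(series=[[0, -0.002, 0.01, 0.004, 0], [0, -0.002, 0.015, 0, 0], [0, -0.002, 0.02, 0, 0], [0, -0.001, 0.02, 0, 0], [0, -0.001, 0.015, 0, 0], [0, 0, 0.006, 0, 0], [0, 0, 0, 0, 0], [0, 0, 0, 0, 0], [0, 0, 0, 0, 0]])

```text
clock: 7.8
position: [0.5351, -0.1834, 0.0999]
tool_rot: [3.122, 0.018, 1.659]
force: [-0.4, 0.7, -1.2]
grip_width: 0.0305
```

Run:
```python
from h import *
ci=bot.camera_info('wrist');im=save('wrist','w11.png')
o=bot.observe(); print(o['position'],o['tool_rot'],o['grip_width'],o['force'])
```

```text
[ 0.53503086 -0.18356664  0.09991756] [3.12196912 0.01827387 1.65850882] 0.03022141825816925 [ 1.08698083  0.07056141 -0.17171753]
```

View pics/w11.png

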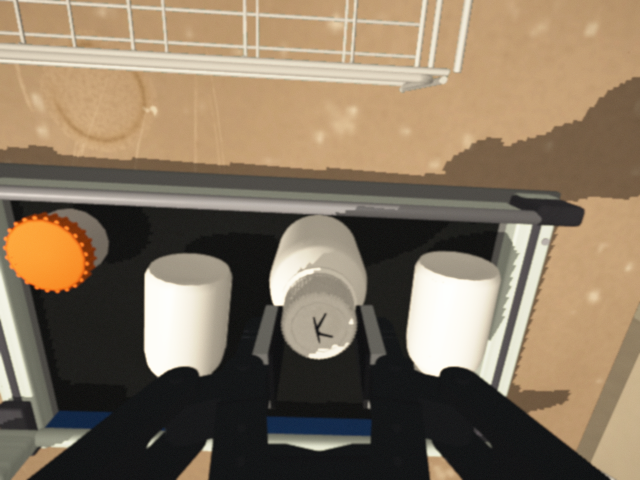

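Emit:
drive_tool(series=[[0, 0, -0.005, -0.004, 0], [0, 0, -0.003, -0.004, 0], [0, 0, 0, -0.003, 0], [0, 0, 0, 0, 0]])

```text
clock: 8.25
position: [0.5373, -0.1964, 0.0906]
tool_rot: [3.117, 0.022, 1.654]
force: [-1.1, 0.0, 0.3]
grip_width: 0.0305
```

Emit:
drive_tool(series=[[0, 0, 0, -0.002, 0], [0, 0, 0, 0, 0]])

```text
clock: 8.45
position: [0.5378, -0.1976, 0.0905]
tool_rot: [3.115, 0.023, 1.652]
force: [0.8, -0.3, -0.4]
grip_width: 0.0302
```

Emit:
drive_tool(series=[[0, 0, 0.003, -0.004, 0], [0, 0, 0, -0.001, 0]])

```text
clock: 8.65
position: [0.5382, -0.1981, 0.09]
tool_rot: [3.114, 0.028, 1.649]
force: [-2.6, 1.2, 6.3]
grip_width: 0.0308
```

Emit:
drive_tool(series=[[0, 0, 0.003, -0.003, 0], [0, 0, 0, 0, 0]])

```text
clock: 8.85
position: [0.5391, -0.1979, 0.0905]
tool_rot: [3.111, 0.033, 1.646]
force: [0.3, 0.0, 1.9]
grip_width: 0.0303
```

Emit:
drive_tool(series=[[36.6, 0, 0, 0, 0], [36.8, 0, 0, 0, 0], [36.8, 0, 0, 0, 0], [36.8, 0, 0, 0, 0]])

```text
clock: 9.25
position: [0.5394, -0.1999, 0.0902]
tool_rot: [3.11, 0.033, 1.644]
force: [-1.0, 1.7, 7.8]
grip_width: 0.0316
```

Run:
```python
from h import *
ci=bot.camera_info('wrist');im=save('wrist','w12.png')
o=bot.observe(); print(o['position'],o['tool_rot'],o['grip_width'],o['force'])
for z in (.105,): print(z,onz(ci,320,321,z))
im=cv2.imread('pics/w12.png')
c=onz(ci,320,321,.106)
for rr,col in zip(cyl(ci,c[:2],.006),((0,0,255),(0,255,0),(255,0,0))): cv2.polylines(im,[rr.astype(int)],True,col,1)
cv2.imwrite('pics/o12.png',im)
```

```text
[ 0.53932576 -0.199873    0.09018489] [3.11023786 0.03322353 1.64395561] 0.031451208960298876 [-0.82024364  0.8867237   6.70194071]
0.105 [ 0.53866363 -0.1897168   0.105     ]
```

View pics/o12.png

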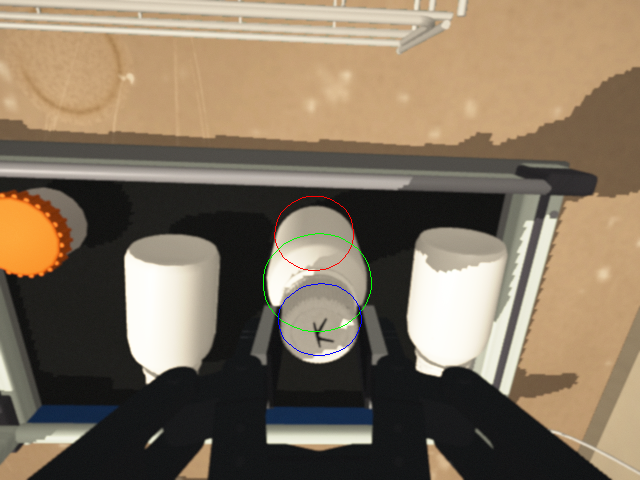

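Emit:
drive_tool(series=[[40, 0, 0, 0.002, 0], [40, 0, 0, 0, 0], [0, 0, 0, 0, 0], [0, 0, 0, 0, 0], [0, 0, 0, 0, 0]])

```text
clock: 9.8
position: [0.5393, -0.2002, 0.0918]
tool_rot: [3.111, 0.033, 1.644]
force: [0.2, 0.2, 2.4]
grip_width: 0.0308
```

Run:
```python
from h import *
ci=bot.camera_info('wrist');im=save('wrist','w13.png')
o=bot.observe(); print(o['position'],o['tool_rot'],o['grip_width'],o['force'])
im=cv2.imread('pics/w13.png')
c=onz(ci,318,331,.106);print(c)
for rr,col in zip(cyl(ci,c[:2],.006),((0,0,255),(0,255,0),(255,0,0))): cv2.polylines(im,[rr.astype(int)],True,col,1)
cv2.imwrite('pics/o13.png',im)
```

```text
[ 0.53924674 -0.20023152  0.09174792] [3.11070475 0.03287115 1.64352721] 0.031100145216756303 [0.00972961 0.72733656 3.18168967]
[ 0.5381806  -0.19495598  0.106     ]
```

View pics/o13.png

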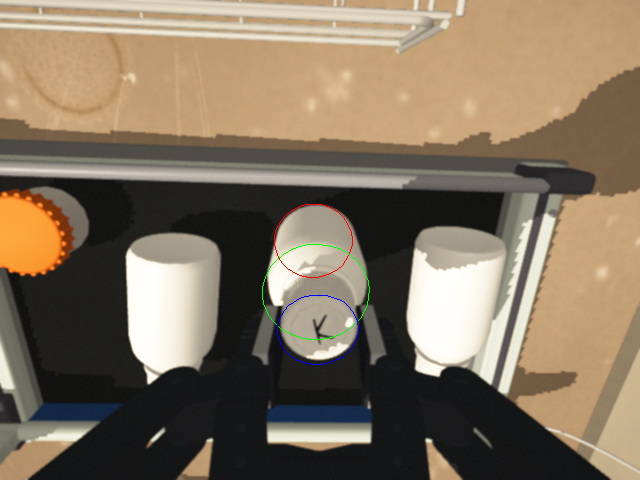

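Emit:
drive_tool(series=[[0, 0, 0, 0.004, 0], [0, -0.001, 0.006, 0.001, 0], [0, -0.001, 0.005, 0, 0], [0, 0, 0, 0, 0], [0, 0, 0, 0, 0]])

```text
clock: 10.35
position: [0.5365, -0.1877, 0.0967]
tool_rot: [3.112, 0.032, 1.644]
force: [0.1, -0.4, -1.5]
grip_width: 0.0305
```

Emit:
drive_tool(series=[[0, 0, -0.001, -0.004, 0], [0, 0, 0, -0.003, 0], [0, 0, 0, 0, 0]])

```text
clock: 10.65
position: [0.5383, -0.1893, 0.0906]
tool_rot: [3.108, 0.034, 1.644]
force: [0.5, 0.5, -0.7]
grip_width: 0.0305
```

Emit:
drive_tool(series=[[0, 0, 0, -0.002, 0], [37, 0, 0, 0, 0], [39, 0, 0, 0, 0], [41, 0, 0, 0, 0], [50, 0, 0, 0, 0], [50, 0, 0, 0.02, 0], [50, 0, 0, 0.04, 0], [50, 0, 0, 0.04, 0], [50, 0, 0, 0.03, 0], [50, 0, 0, 0.0, 0]])

```text
clock: 11.65
position: [0.5372, -0.1895, 0.2223]
tool_rot: [3.111, 0.033, 1.643]
force: [0.9, -0.3, -0.3]
grip_width: 0.0426
```

Run:
```python
from h import *
o=bot.observe(); print(o['position'],o['tool_rot'],o['grip_width'],o['force'],o['qpos'])
ci=bot.camera_info('wrist');im=save('wrist','w14.png')
np.save('w14.npy',np.array(ci['cam_to_world']))
```

```text
[ 0.53724788 -0.18946282  0.22230698] [3.11068487 0.03277465 1.643344  ] 0.04263399704841294 [ 0.86393774 -0.31448081 -0.33947418] [ 0.53963618  0.44996502 -0.43138574  1.77814409  0.26085178  0.92844728
  0.06859424]
```

View pics/w14.png

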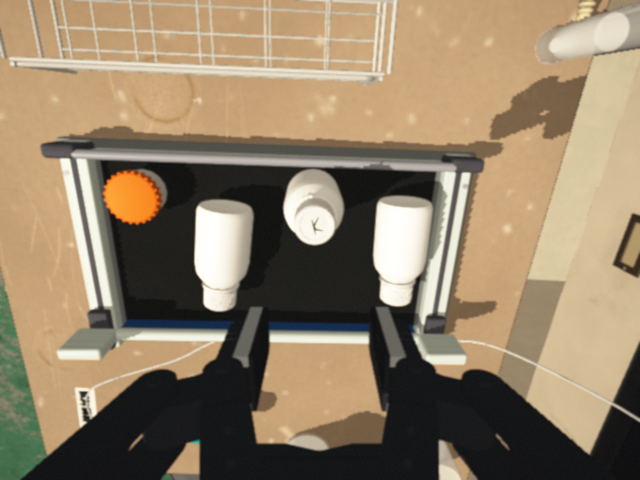

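```bash
cat >> h.py <<'E'
O=np.array([.5025,-.238]);X=np.array([-.0436,.999]);Y=np.array([-.999,-.0436])
def rk(p): d=np.array(p[:2])-O; return np.round([d@X*1e3,d@Y*1e3],1)
def wd(x,y): return O+X*x/1e3+Y*y/1e3
E
python3 - <<'E'
from h import *
np.set_printoptions(precision=4,suppress=True)
ci=bot.camera_info('wrist');ci['cam_to_world']=np.load('w14.npy')
for n,(u,v,z) in dict(b2cap=(318,225,.106),jar=(132,196,.037),b3tip=(219,308,.031),b3neck=(221,285,.031),b3base=(224,204,.031),b1tip=(396,302,.031),b1neck=(398,278,.031),b1base=(403,200,.031),fL=(118,158,.04),fR=(435,169,.04),barL=(125,334,.04),barR=(413,336,.04),plL=(90,338,.068),plR=(437,340,.068)).items():
    p=onz(ci,u,v,z); print(n,p[:2],rk(p))
E
```

```text
b2cap [ 0.5398 -0.1822] [ 54.1 -39.7]
jar [ 0.3808 -0.188 ] [ 55.2 119.4]
b3tip [ 0.4518 -0.2984] [-58.1  53.3]
b3neck [ 0.4542 -0.2727] [-32.6  49.8]
b3base [ 0.4583 -0.1916] [48.3 42.1]
b1tip [ 0.6279 -0.2817] [ -49.1 -123.4]
b1neck [ 0.626  -0.2551] [ -22.5 -122.6]
b1base [ 0.6189 -0.1773] [  55.6 -118.9]
fL [ 0.374  -0.1557] [ 87.8 124.8]
fR [ 0.6397 -0.1465] [  85.5 -141.1]
barL [ 0.3614 -0.3275] [-83.3 144.8]
barR [ 0.6483 -0.3147] [ -83.  -142.3]
plL [ 0.3444 -0.3138] [-68.8 161.3]
plR [ 0.6611 -0.2994] [ -68.2 -155.7]
```

Emit:
drive_tool(series=[[60, -0.022, -0.026, 0, -0.04], [60, -0.022, -0.026, 0, -0.04], [60, -0.022, -0.026, 0, -0.04], [60, -0.015, -0.022, 0, -0.01], [60, 0, 0, -0.03, 0], [60, 0, 0, -0.04, 0], [60, 0, 0, -0.04, 0], [60, 0, 0, -0.02, 0], [60, 0, 0, 0, 0]])

```text
clock: 12.6
position: [0.447, -0.2915, 0.077]
tool_rot: [3.121, 0.028, 1.508]
force: [0.2, -0.0, 1.4]
grip_width: 0.0514
```

Run:
```python
from h import *
o=bot.observe(); print(o['position'],o['tool_rot'])
ci=bot.camera_info('wrist');im=save('wrist','w15.png')
np.save('w15.npy',np.array(ci['cam_to_world']))
```

```text
[ 0.44700271 -0.29154892  0.07696245] [3.12121134 0.02761895 1.5076069 ]
```

View pics/w15.png

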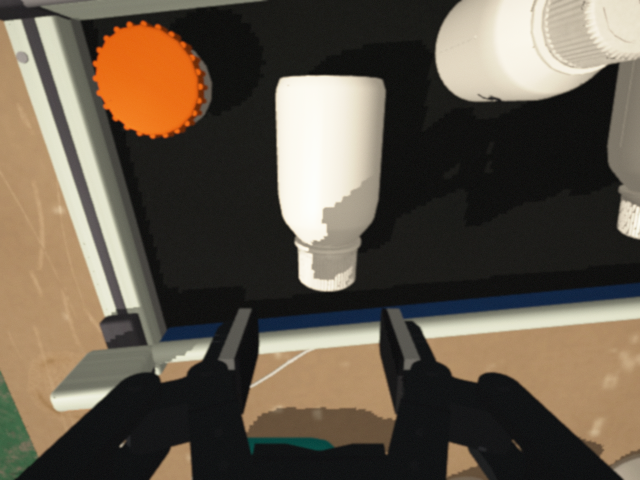

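Run:
```python
from h import *
ci=bot.camera_info('wrist')
for p in [(327,286),(328,245),(331,76)]: print(onz(ci,*p,.031))
```

```text
[ 0.4526613  -0.29819856  0.031     ]
[ 0.45451741 -0.27405487  0.031     ]
[ 0.46028638 -0.19236146  0.031     ]
```

Emit:
drive_tool(series=[[60, 0.003, -0.002, -0.025, 0], [60, 0.002, -0.002, -0.02, 0], [60, 0, 0, -0.01, 0], [60, 0, 0, 0, 0], [60, 0, 0, 0, 0]])

```text
clock: 13.15
position: [0.4546, -0.2968, 0.0258]
tool_rot: [3.116, 0.03, 1.507]
force: [-0.3, 0.0, 0.2]
grip_width: 0.0513
```

Emit:
drive_tool(series=[[60, -0.001, 0.001, -0.008, 0], [60, 0, 0, 0, 0], [0, 0, 0, 0, 0], [0, 0, 0, 0, 0], [0, 0, 0, 0, 0], [0, 0, 0, 0, 0]], newtons=20)

```text
clock: 13.75
position: [0.4544, -0.2964, 0.0201]
tool_rot: [3.113, 0.032, 1.507]
force: [-1.1, 0.1, -0.6]
grip_width: 0.0306
```

Emit:
drive_tool(series=[[0, 0, 0.003, 0.02, 0], [0, 0, 0.003, 0.025, 0], [0, 0, 0.003, 0.025, 0], [0, 0, 0, 0.008, 0], [0, 0, 0, 0, 0], [0, 0, 0, 0, 0]])

```text
clock: 14.35
position: [0.4534, -0.2869, 0.0994]
tool_rot: [3.115, 0.031, 1.507]
force: [-0.6, -0.5, -2.1]
grip_width: 0.0303
```

Run:
```python
from h import *
o=bot.observe(); print(o['position'],o['tool_rot'],o['grip_width'])
ci=bot.camera_info('wrist');im=save('wrist','w16.png')
```

```text
[ 0.45344017 -0.28686781  0.09939902] [3.11472916 0.0312105  1.50687923] 0.030271573621709867
```

View pics/w16.png

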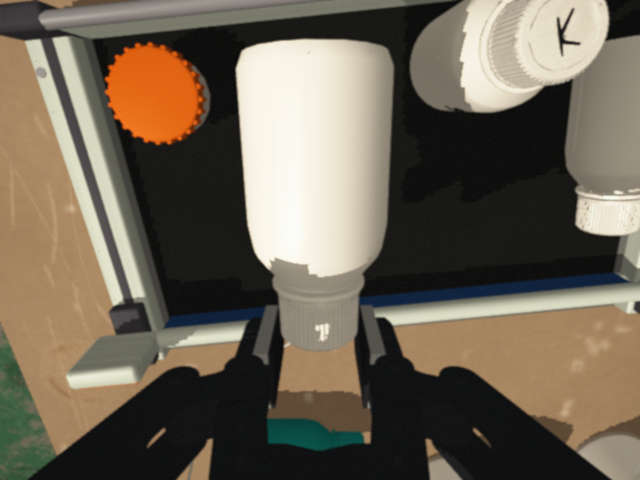

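Emit:
drive_tool(series=[[0, 0, 0.008, -0.001, 0], [0, 0, 0, 0, 0], [36, 0, 0, 0, 0], [36.5, 0, 0, 0, 0], [36.8, 0, 0, 0, 0], [36.8, 0, 0, 0, 0], [36.8, 0, 0, 0, 0], [0, 0, 0, 0, 0], [0, 0, 0, 0, 0]])

```text
clock: 15.3
position: [0.4524, -0.2777, 0.0955]
tool_rot: [3.118, 0.029, 1.507]
force: [0.9, 0.3, 0.7]
grip_width: 0.0304
```

Run:
```python
from h import *
o=bot.observe(); print(o['position'],o['tool_rot'],o['grip_width'])
ci=bot.camera_info('wrist');im=save('wrist','w17.png')
```

```text
[ 0.45242027 -0.27768391  0.09552762] [3.11841228 0.02945776 1.50711115] 0.030402848238474178
```

View pics/w17.png

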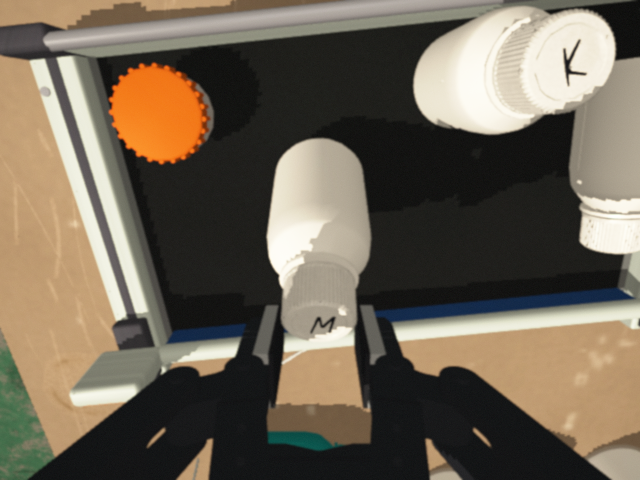

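Emit:
drive_tool(series=[[36.6, 0, 0, 0, 0], [36.9, 0, 0, 0, 0], [36.9, 0, 0, 0, 0], [0, 0, 0, 0, 0], [0, 0, 0, 0, 0]])

```text
clock: 15.85
position: [0.4525, -0.2777, 0.0956]
tool_rot: [3.118, 0.03, 1.507]
force: [-0.1, 0.2, -0.2]
grip_width: 0.0295
```

Run:
```python
from h import *
o=bot.observe(); print(o['position'],o['tool_rot'],o['grip_width'])
ci=bot.camera_info('wrist');im=save('wrist','w18.png')
```

```text
[ 0.45245561 -0.27772687  0.09559182] [3.11823282 0.02951966 1.50710045] 0.029546896995829543
```

View pics/w18.png

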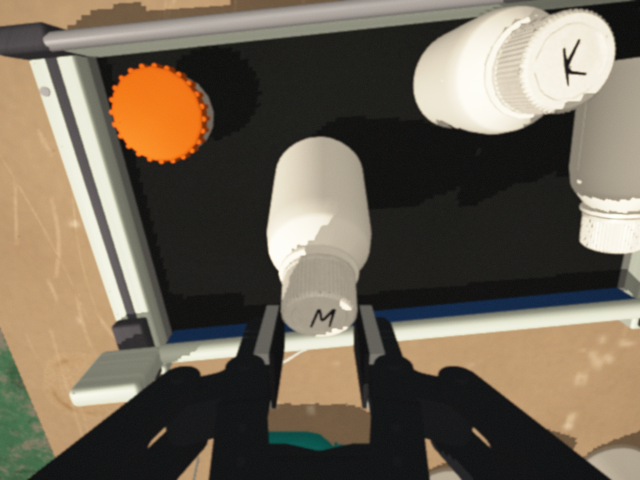

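Run:
```python
from h import *
save('scene','s18.png');o=bot.observe(); print(o['position'],o['grip_width'],o['force'])
a=cv2.imread('pics/s18.png')[150:300,305:455]; cv2.imwrite('pics/s18.png',cv2.resize(a,None,fx=4,fy=4,interpolation=3))
```

```text
[ 0.45244303 -0.27773613  0.09556072] 0.030036450492023407 [ 0.32748698 -0.03822815  1.36465551]
```

View pics/s18.png

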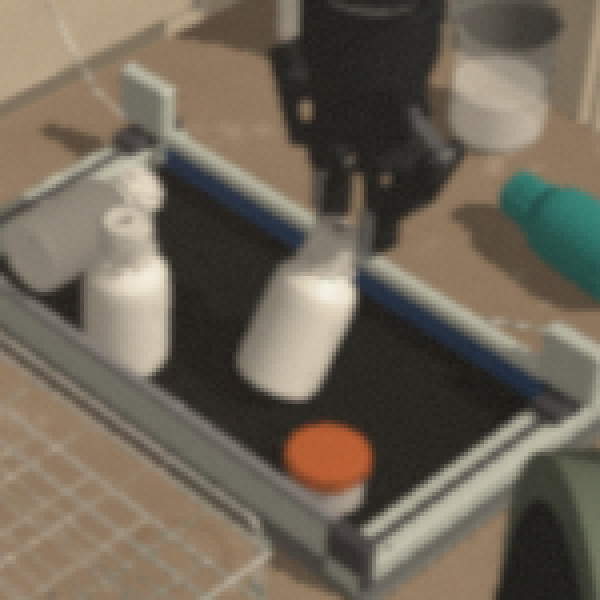

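Emit:
drive_tool(series=[[0, 0, 0, 0.008, 0], [0, 0, 0, 0.004, 0], [0, 0, 0, 0, 0], [36.4, 0, 0, 0, 0], [36.7, 0, 0, 0, 0], [36.7, 0, 0, 0, 0], [0, 0, 0, 0, 0], [0, 0, 0, 0, 0]])

```text
clock: 16.75
position: [0.4553, -0.2789, 0.1113]
tool_rot: [3.112, 0.032, 1.507]
force: [-1.0, -1.1, 32.0]
grip_width: 0.0048
```

Run:
```python
from h import *
o=bot.observe(); print(o['position'],o['tool_rot'],o['grip_width'])
ci=bot.camera_info('wrist');im=save('wrist','w19.png');save('scene','s19.png')
a=cv2.imread('pics/s19.png')[150:300,305:455]; a=cv2.resize(a,(480,480),interpolation=3)
b=cv2.imread('pics/w19.png')[100:420,150:470];b=cv2.resize(b,(320,480)[::1]) if 0 else cv2.resize(b,(320,320))
c=np.zeros((480,800,3),np.uint8);c[:,:480]=a;c[:320,480:]=b;cv2.imwrite('pics/c19.png',c)
```

```text
[ 0.45526466 -0.2788961   0.11134925] [3.11198874 0.03226174 1.50693007] 0.004842106242425889
```

View pics/c19.png

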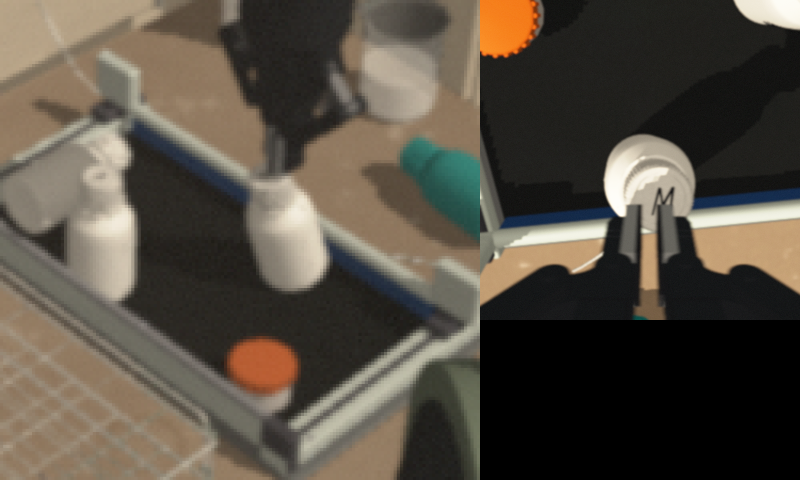

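Emit:
drive_tool(series=[[5, 0, 0, 0.006, 0], [5, 0, 0, 0.01, 0], [5, 0, 0, 0.02, 0], [5, 0, 0, 0.03, 0], [60, 0, 0, 0.02, 0], [60, 0, 0, 0, 0]])

```text
clock: 17.45
position: [0.4551, -0.2785, 0.2023]
tool_rot: [3.112, 0.032, 1.508]
force: [-0.4, -0.2, -0.2]
grip_width: 0.0324
```

```bash
cat > look.py <<'E'
import sys
from h import *
n=sys.argv[1]
o=bot.observe(); print(o['clock'],o['position'],o['tool_rot'],o['grip_width'],o['force'])
ci=bot.camera_info('wrist');np.save(n+'.npy',np.array(ci['cam_to_world']))
b=save('wrist','w'+n+'.png')[:,:,::-1];a=save('scene','s'+n+'.png')[:,:,::-1]
a=cv2.resize(a[130:310,265:485],(330,270),interpolation=3)
c=np.zeros((480,800,3),np.uint8);c[:270,:330]=a;c[:353,330:]=cv2.resize(b,(470,353));cv2.imwrite('pics/c'+n+'.png',c)
E
python3 look.py 20
```

```text
17.45 [ 0.45512632 -0.27852657  0.20231277] [3.11206929 0.03198455 1.50760392] 0.03243605103903665 [-0.38075759 -0.22803318 -0.18212067]
```

View pics/c20.png

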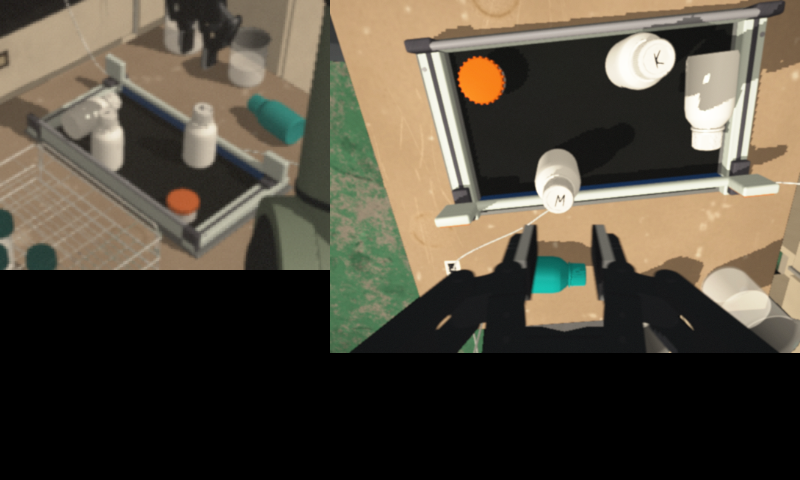

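Run:
```python
from h import *
ci=bot.camera_info('wrist');
p=onz(ci,311.8,270,.106); print(p,rk(p)); print(rk(onz(ci,(658-330)*1.3617,59*1.36,.106)),rk(onz(ci,(478-330)*1.3617,81*1.36,.037)), wd(51,40))
im=cv2.imread('pics/w20.png')
for rr,col in zip(cyl(ci,p[:2],.006),((0,0,255),(0,255,0),(255,0,0))): cv2.polylines(im,[rr.astype(int)],True,col,1)
cv2.imwrite('pics/o20.png',im[180:310,240:390])
```

```text
[ 0.4510853  -0.29577814  0.106     ] [-55.5  53.9]
[ 54.  -36.3] [ 53.8 124.1] [ 0.4603164 -0.188795 ]
```

View pics/o20.png

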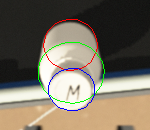

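Emit:
drive_tool(series=[[60, -0.002, -0.009, -0.02, 0], [60, -0.002, -0.008, -0.03, 0], [60, 0, 0, -0.03, 0], [60, 0, 0, -0.02, 0], [60, 0, 0, -0.006, 0], [60, 0, 0, 0, 0], [60, 0, 0, 0, 0]])

```text
clock: 18.25
position: [0.4477, -0.294, 0.087]
tool_rot: [3.12, 0.028, 1.509]
force: [0.5, -0.3, 0.1]
grip_width: 0.0512
```

```bash
python3 look.py 21
```

```text
18.25 [ 0.44767799 -0.29396744  0.08703425] [3.1196686  0.0276728  1.50891039] 0.05119987151252324 [ 0.47324378 -0.28498331  0.10045449]
```

View pics/w21.png

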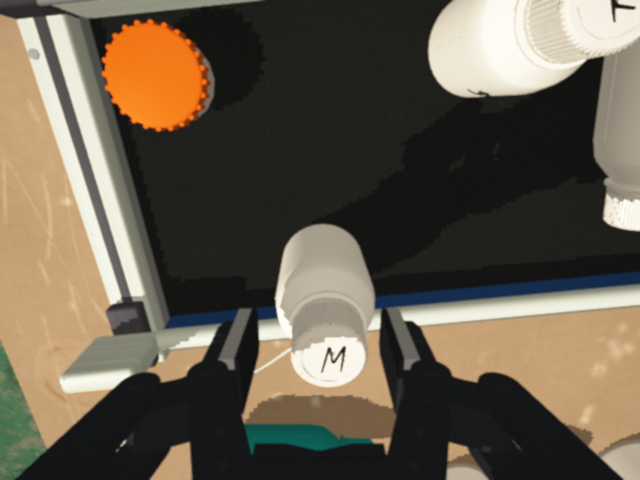

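Emit:
drive_tool(series=[[60, 0.003, -0.001, -0.003, 0], [60, 0, 0, 0, 0], [0, 0, 0, 0, 0], [0, 0, 0, 0, 0], [0, 0, 0, 0, 0], [0, 0, 0, 0.006, 0], [0, 0, 0, 0.004, 0], [0, 0, 0, 0, 0]], newtons=30)

```text
clock: 19.15
position: [0.4539, -0.2963, 0.0993]
tool_rot: [3.112, 0.031, 1.508]
force: [-0.5, 1.2, -0.9]
grip_width: 0.04
```

```bash
python3 look.py 22
```

```text
19.15 [ 0.45389868 -0.29627581  0.09931254] [3.11202212 0.03135622 1.50849438] 0.040045750126867445 [-0.45155962  1.18450758 -0.89265349]
```

View pics/w22.png

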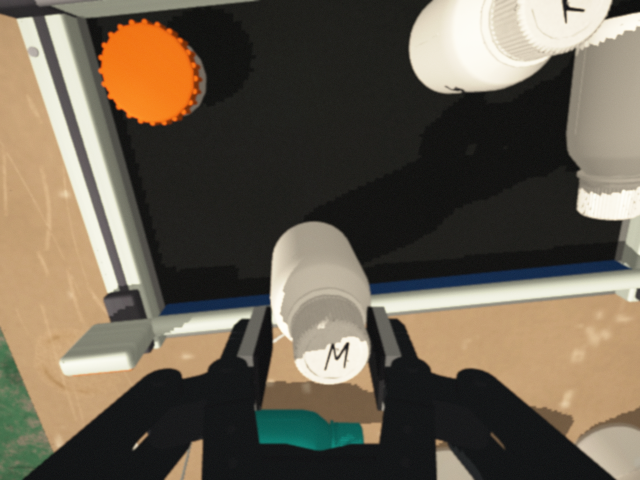

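Emit:
drive_tool(series=[[50, 0.001, 0, -0.01, 0], [50, 0, 0, -0.004, 0], [50, 0, 0, 0, 0], [0, 0, 0, 0, 0], [0, 0, 0, 0, 0], [0, 0, 0, 0, 0], [0, 0, 0, 0, 0]], newtons=30)

```text
clock: 19.95
position: [0.4541, -0.2976, 0.0907]
tool_rot: [3.114, 0.038, 1.506]
force: [-4.0, 3.0, 18.9]
grip_width: 0.0303
```

```bash
python3 look.py 23
```

```text
19.95 [ 0.4541362  -0.2975799   0.09072654] [3.11357062 0.03845207 1.50616353] 0.030305394493281925 [-3.96493499  3.00063443 18.94084231]
```

View pics/c23.png

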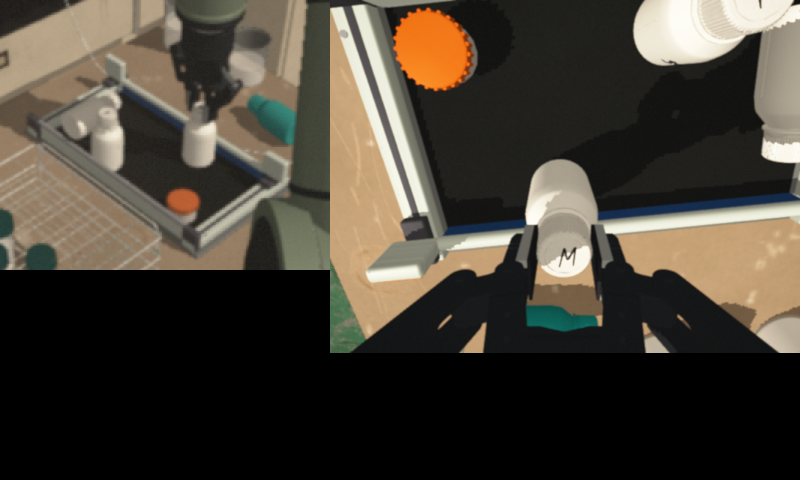

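Emit:
drive_tool(series=[[0, 0, 0, 0.004, 0], [0, 0, 0, 0.008, 0], [0, 0, 0, 0.002, 0], [0, 0, 0, 0, 0]], newtons=40)

```text
clock: 20.45
position: [0.4537, -0.2972, 0.1036]
tool_rot: [3.115, 0.038, 1.507]
force: [-0.9, 1.3, -0.6]
grip_width: 0.0297
```

```bash
python3 look.py 24
```

```text
20.45 [ 0.45373675 -0.29720562  0.10362559] [3.11532113 0.03759861 1.50651994] 0.02971343726901565 [-0.8761707   1.33694771 -0.61613613]
```

View pics/c24.png

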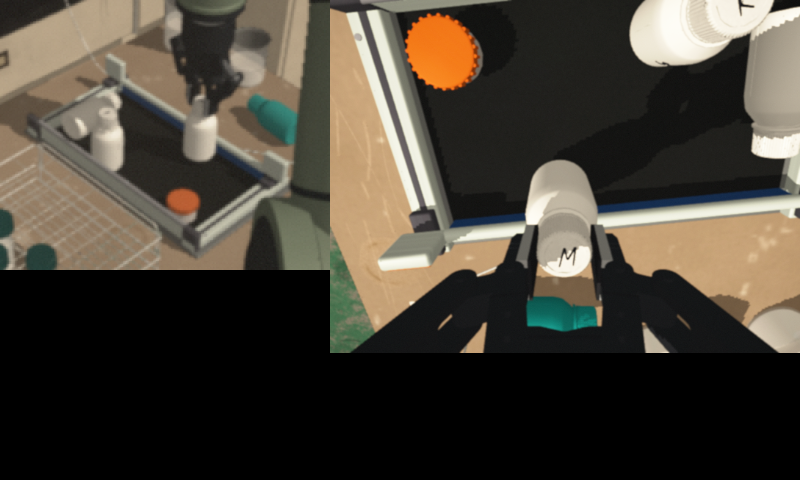

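Emit:
drive_tool(series=[[0, -0.001, 0.01, 0.001, 0], [0, -0.001, 0.02, 0, 0], [0, 0, 0.023, 0, 0], [0, 0, 0.023, 0, 0], [0, 0, 0.016, 0, 0], [0, 0, 0.006, 0, 0], [0, 0, 0, 0, 0], [0, 0, 0, 0, 0]])

```text
clock: 21.35
position: [0.4502, -0.1933, 0.1039]
tool_rot: [3.116, 0.037, 1.506]
force: [0.4, -0.4, -0.8]
grip_width: 0.0296
```

```bash
python3 look.py 25
```

```text
21.35 [ 0.45020241 -0.19328398  0.10393906] [3.11562068 0.03732005 1.50643864] 0.029610017155308237 [ 0.38362631 -0.39058503 -0.78735374]
```

View pics/c25.png

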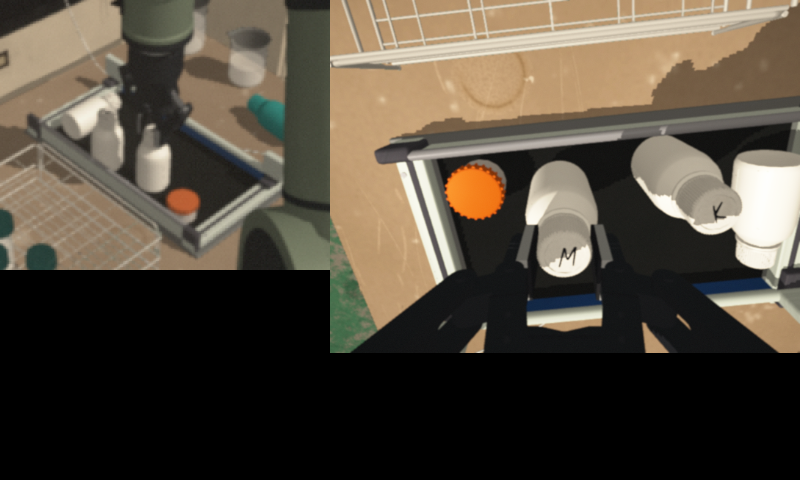

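Emit:
drive_tool(series=[[0, 0, 0.003, -0.006, 0], [0, 0, 0.002, -0.004, 0], [0, 0, 0, -0.001, 0], [0, 0, 0, 0, 0]])

```text
clock: 21.85
position: [0.4497, -0.1898, 0.0914]
tool_rot: [3.116, 0.037, 1.503]
force: [0.5, 0.5, -0.9]
grip_width: 0.03
```

Emit:
drive_tool(series=[[0, 0, 0, -0.002, 0], [0, 0, 0, 0, 0]])

```text
clock: 22.05
position: [0.449, -0.1905, 0.0906]
tool_rot: [3.117, 0.039, 1.502]
force: [0.3, -0.8, -1.5]
grip_width: 0.0297
```

Emit:
drive_tool(series=[[0, 0, 0, -0.003, 0], [0, 0, 0, 0, 0]])

```text
clock: 22.25
position: [0.4489, -0.1918, 0.0905]
tool_rot: [3.117, 0.042, 1.501]
force: [0.5, 0.4, -1.4]
grip_width: 0.0303
```

Emit:
drive_tool(series=[[36, 0, 0, 0, 0], [37, 0, 0, 0, 0], [39, 0, 0, 0, 0], [45, 0, 0, 0, 0], [50, 0, 0, 0, 0], [50, 0, 0, 0.02, 0], [50, 0, 0, 0.04, 0], [50, 0, 0, 0.04, 0], [50, 0, 0, 0.03, 0], [50, 0, 0, 0.0, 0]], newtons=20)

```text
clock: 23.25
position: [0.4479, -0.1909, 0.2242]
tool_rot: [3.119, 0.04, 1.502]
force: [0.0, -0.5, -0.9]
grip_width: 0.0428
```

```bash
python3 look.py 26
```

```text
23.25 [ 0.44788614 -0.19090314  0.22416907] [3.11932681 0.04049576 1.50197771] 0.04281210700656296 [ 0.02929735 -0.53275121 -0.94591828]
```

View pics/w26.png

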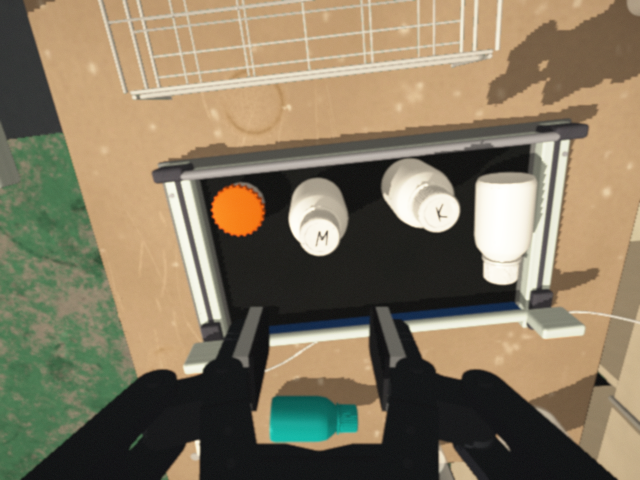

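Run:
```python
from h import *
ci=bot.camera_info('wrist')
for n,u,v,z in [('M',322,236,.106),('K',438,211,.106),('jar',238,210,.037),('b1tip',500,280,.031),('b1neck',501,260,.031),('b1base',507,175,.031)]:
    p=onz(ci,u,v,z); print(n,p,rk(p))
```

```text
M [ 0.45099352 -0.19255813  0.106     ] [47.6 49.5]
K [ 0.53357244 -0.17999764  0.106     ] [ 56.6 -33.6]
jar [ 0.37871331 -0.18747822  0.037     ] [ 55.9 121.5]
b1tip [ 0.62265502 -0.27830593  0.031     ] [ -45.5 -118.3]
b1neck [ 0.6213054  -0.25676245  0.031     ] [ -23.9 -117.9]
b1base [ 0.61770834 -0.17464663  0.031     ] [  58.3 -117.9]
```

Emit:
drive_tool(series=[[50, 0.03, -0.015, 0, 0.03], [50, 0.036, -0.019, 0, 0.03], [50, 0.036, -0.019, 0, 0.03], [50, 0.036, -0.018, 0, 0.03], [50, 0.025, -0.012, 0, 0.02], [50, 0, 0, -0.02, 0], [50, 0, 0, -0.04, 0], [50, 0, 0, -0.04, 0], [50, 0, 0, -0.02, 0], [50, 0, 0, 0, 0], [50, 0, 0, 0, 0]])

```text
clock: 24.45
position: [0.609, -0.2738, 0.0779]
tool_rot: [-3.14, 0.032, 1.651]
force: [-0.1, -0.2, 1.4]
grip_width: 0.0427
```

```bash
python3 look.py 27
```

```text
24.45 [ 0.60901084 -0.27380425  0.0778696 ] [-3.13955959  0.03189094  1.65097348] 0.042721453616386594 [-0.09831396 -0.20181557  1.44036145]
```

View pics/w27.png

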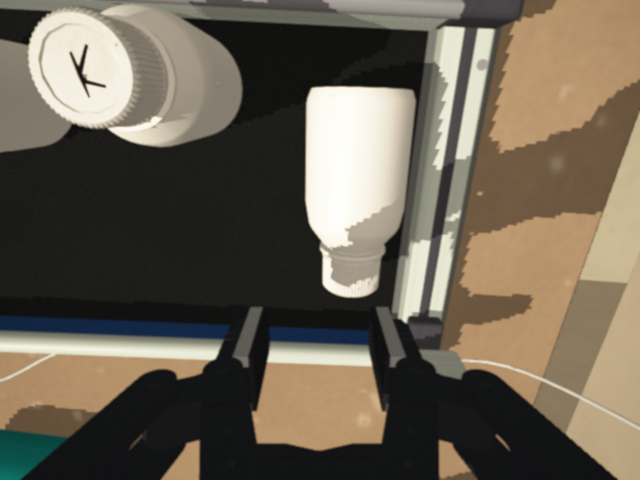

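Run:
```python
from h import *
ci=bot.camera_info('wrist')
for n,u,v,z in [('b1tip',351,293,.031),('b1neck',352,248,.031),('b1base',361,88,.031),('railin',397,320,.02),('railin2',438,40,.02)]:
    p=onz(ci,u,v,z); print(n,p,rk(p))
```

```text
b1tip [ 0.62835543 -0.28367846  0.031     ] [ -51.1 -123.7]
b1neck [ 0.62590546 -0.25677659  0.031     ] [ -24.1 -122.5]
b1base [ 0.6212493  -0.17806944  0.031     ] [  54.7 -121.2]
railin [ 0.65989143 -0.30556944  0.02      ] [ -74.4 -154.3]
railin2 [ 0.65569871 -0.15420746  0.02      ] [  77.  -156.7]
```

Emit:
drive_tool(series=[[50, 0.009, -0.003, 0, 0], [50, 0.006, -0.003, -0.01, 0], [50, 0, 0, -0.01, 0], [50, 0, 0, 0, 0], [50, 0, 0, 0, 0]])

```text
clock: 25.05
position: [0.6277, -0.2816, 0.0605]
tool_rot: [3.138, 0.035, 1.65]
force: [0.8, -0.1, 0.5]
grip_width: 0.0426
```

Emit:
drive_tool(series=[[50, -0.001, 0, -0.014, 0], [50, -0.001, 0, -0.012, 0], [50, 0, 0, -0.003, 0], [50, 0, 0, 0, 0], [50, 0, 0, 0, 0]])

```text
clock: 25.55
position: [0.6248, -0.2813, 0.0286]
tool_rot: [3.139, 0.035, 1.65]
force: [0.6, 0.3, 0.2]
grip_width: 0.0426
```

```bash
python3 look.py 28
```

```text
25.55 [ 0.62475147 -0.28126329  0.02862558] [3.13862687 0.03462548 1.65023059] 0.04260786007226653 [0.60848105 0.34655983 0.19646101]
```

View pics/w28.png

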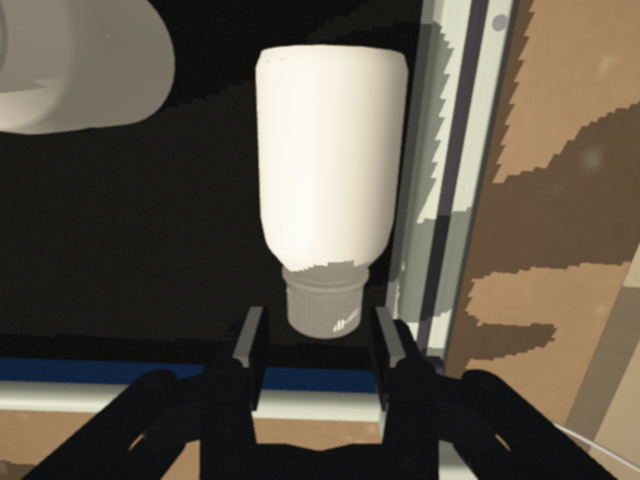

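Emit:
drive_tool(series=[[50, 0.001, 0.003, -0.006, 0], [50, 0, 0, 0, 0], [0, 0, 0, 0, 0], [0, 0, 0, 0, 0], [0, 0, 0, 0, 0], [0, 0, 0, 0, 0]], newtons=20)

```text
clock: 26.25
position: [0.6266, -0.2782, 0.0235]
tool_rot: [3.137, 0.035, 1.65]
force: [0.6, 0.9, -0.2]
grip_width: 0.0303
```

```bash
python3 look.py 29
```

```text
26.25 [ 0.62658858 -0.27816963  0.02352508] [3.13686678 0.0354835  1.65015287] 0.030271047496895312 [ 0.58576223  0.86388833 -0.17400631]
```

View pics/w29.png

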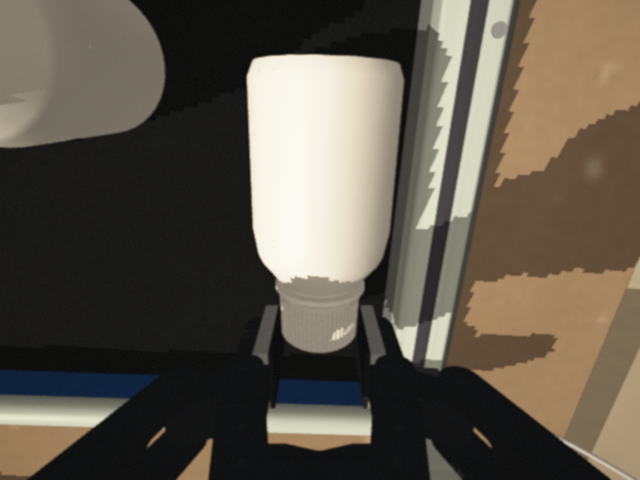

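Emit:
drive_tool(series=[[0, 0, 0.001, 0.02, 0], [0, -0.003, 0.001, 0.025, 0], [0, -0.003, 0, 0.025, 0], [0, -0.002, 0, 0.014, 0], [0, 0, 0, 0, 0], [0, 0, 0, 0, 0], [0, 0, 0, 0, 0]])

```text
clock: 27.05
position: [0.6169, -0.2758, 0.1074]
tool_rot: [3.14, 0.034, 1.65]
force: [0.3, -0.2, -1.3]
grip_width: 0.0304
```

Emit:
drive_tool(series=[[36.2, 0, 0, 0, 0], [36.5, 0, 0, 0, 0], [36.7, 0, 0, 0, 0], [36.7, 0, 0, 0, 0], [36.7, 0, 0, 0, 0]])

```text
clock: 27.55
position: [0.6159, -0.2751, 0.1041]
tool_rot: [-3.139, 0.032, 1.651]
force: [-0.8, 0.5, -1.1]
grip_width: 0.0315
```

```bash
python3 look.py 30
```

```text
27.55 [ 0.61586498 -0.27508524  0.10412745] [-3.1394522   0.03195002  1.65083463] 0.03145481240669369 [-0.76610907  0.48134241 -1.08281862]
```

View pics/c30.png

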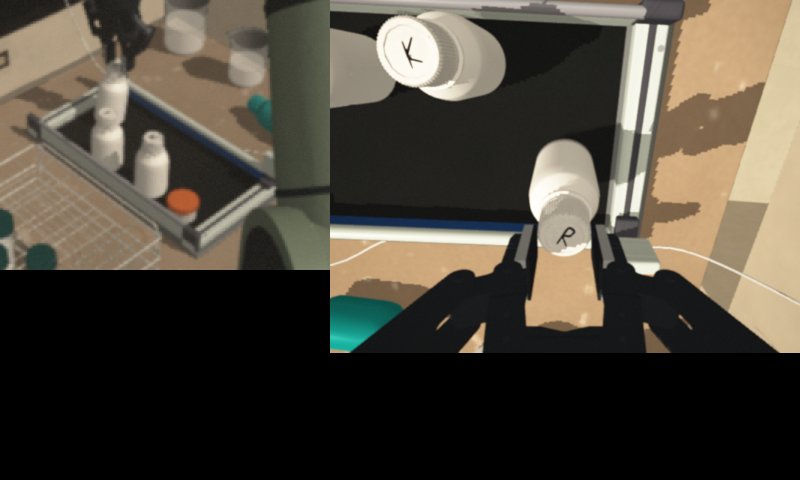

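Emit:
drive_tool(series=[[0, 0, 0, 0, 0], [0, 0, 0, 0, 0], [0, 0, 0, 0, 0]], newtons=30)

```text
clock: 27.95
position: [0.616, -0.2752, 0.1045]
tool_rot: [-3.14, 0.032, 1.651]
force: [0.4, -0.4, -0.7]
grip_width: 0.0298
```

```bash
python3 look.py 31
```

```text
27.95 [ 0.61599135 -0.27515176  0.10445659] [-3.13992145  0.03218575  1.65071169] 0.02975105317339994 [ 0.35053212 -0.37121809 -0.70668588]
```

View pics/c31.png

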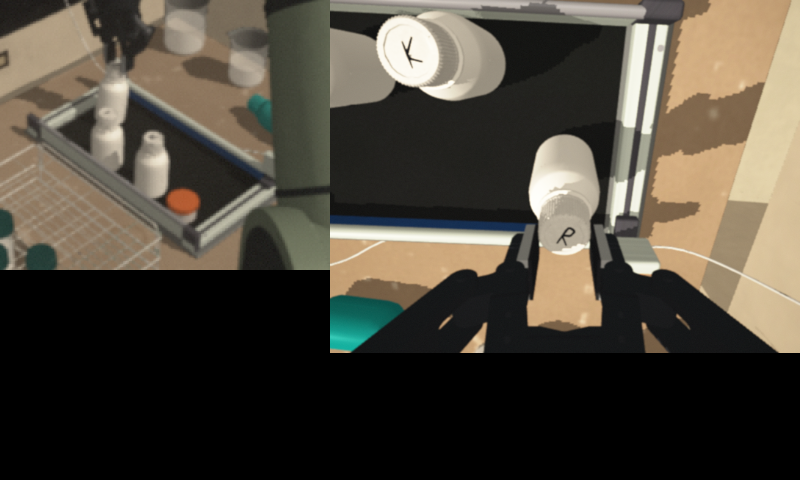

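Emit:
drive_tool(series=[[0, 0, 0.01, 0.002, 0], [0, 0, 0.018, 0, 0], [0, 0, 0.02, 0, 0], [0, 0, 0.02, 0, 0], [0, 0, 0.01, 0, 0], [0, 0, 0.003, 0, 0], [0, 0, 0, 0, 0], [0, 0, 0, 0, 0]])

```text
clock: 28.85
position: [0.6157, -0.1855, 0.1072]
tool_rot: [-3.14, 0.032, 1.653]
force: [0.3, -0.5, -1.2]
grip_width: 0.0295
```

```bash
python3 look.py 32
python3 - <<'E'
from h import *
ci=bot.camera_info('wrist')
# fit tilt: cap center pixel guess and base
o=bot.observe();print(rk(o['position']))
E
```

```text
28.85 [ 0.61567579 -0.18548714  0.10715827] [-3.1404955   0.03183281  1.65306146] 0.02949812829291718 [ 0.27969018 -0.49057402 -1.2041907 ]
[  47.1 -115.3]
```

View pics/c32.png

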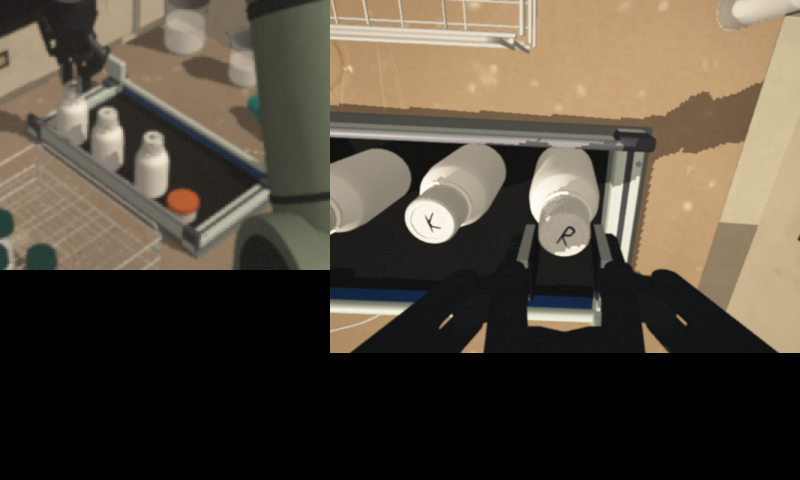

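Emit:
drive_tool(series=[[0, 0, -0.007, 0, 0], [0, 0, -0.003, -0.004, 0], [0, 0, 0, -0.004, 0], [0, 0, 0, -0.002, 0], [0, 0, 0, 0, 0]])

```text
clock: 29.45
position: [0.6196, -0.2, 0.1016]
tool_rot: [3.133, 0.035, 1.648]
force: [-0.9, -0.2, 0.2]
grip_width: 0.0294
```

Emit:
drive_tool(series=[[0, 0, 0, -0.002, 0], [0, 0, 0, 0, 0]])

```text
clock: 29.65
position: [0.6207, -0.2014, 0.1015]
tool_rot: [3.13, 0.036, 1.647]
force: [-3.0, -0.3, 3.9]
grip_width: 0.0295
```

```bash
python3 look.py 33
```

```text
29.65 [ 0.62071879 -0.20142442  0.10153292] [3.12987147 0.03629926 1.64665723] 0.029455485619050845 [-2.99353258 -0.26225002  3.92687387]
```

View pics/c33.png

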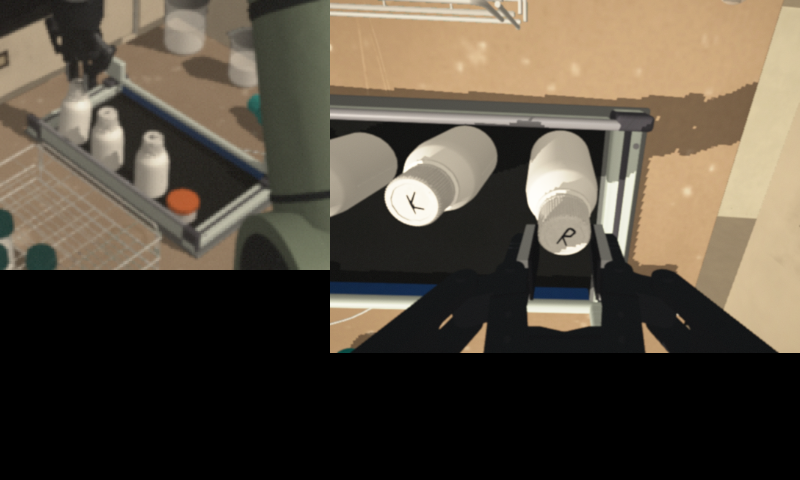

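Emit:
drive_tool(series=[[36.4, 0, 0.002, 0, 0], [36.7, 0, 0.004, -0.002, 0], [36.8, 0, 0.004, -0.002, 0], [36.8, 0, 0.002, -0.002, 0], [36.8, 0, 0, 0, 0]])

```text
clock: 30.25
position: [0.6206, -0.1893, 0.0943]
tool_rot: [3.13, 0.036, 1.645]
force: [-1.2, 0.5, 2.4]
grip_width: 0.0319
```

```bash
python3 look.py 34
```

```text
30.25 [ 0.62057538 -0.18933905  0.0942915 ] [3.12977201 0.03569668 1.64525094] 0.0318539092471796 [-1.20087547  0.53490094  2.38226759]
```

View pics/c34.png

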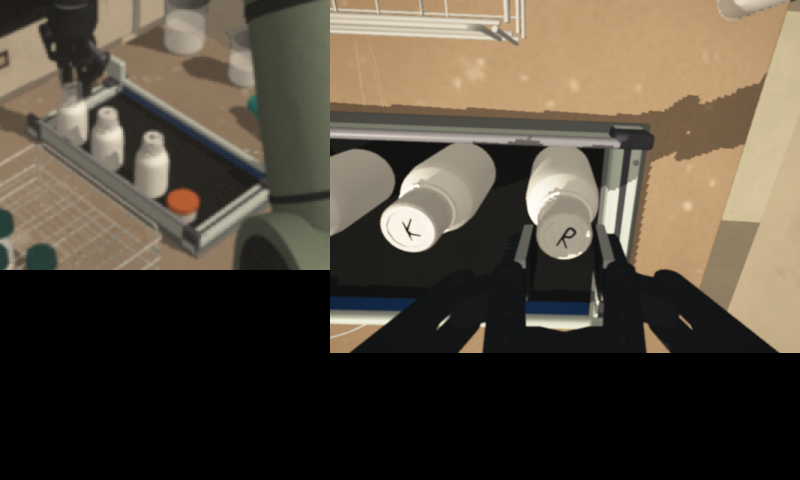

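Looks nearly upright; check against an upright model before opening.

Run:
```python
from h import *
ci=bot.camera_info('wrist')
p=onz(ci,(565-330)*1.3617,233*1.36,.106); print(p,rk(p))
im=cv2.imread('pics/w34.png')
for rr,col in zip(cyl(ci,p[:2],.006),((0,0,255),(0,255,0),(255,0,0))): cv2.polylines(im,[rr.astype(int)],True,col,1)
cv2.imwrite('pics/o34.png',cv2.resize(im[150:400,180:460],None,fx=2,fy=2))
```

```text
[ 0.62024875 -0.17977663  0.106     ] [  53.  -120.2]
```

View pics/o34.png

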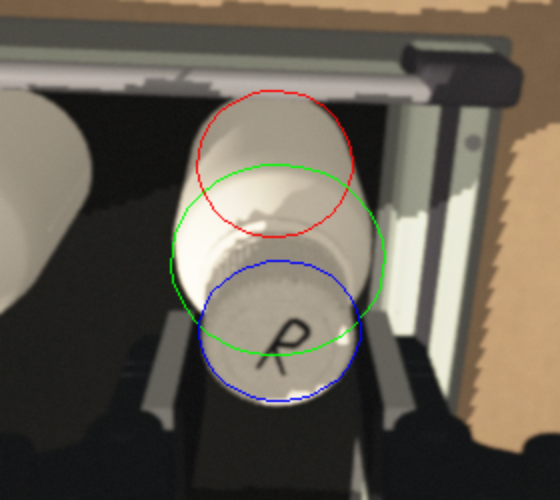

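Upright fit at rack (53, -120). Release and back up.

Emit:
drive_tool(series=[[38, 0, 0, 0, 0], [42, 0, 0, 0, 0], [48, 0, 0, 0, 0], [48, 0, 0, 0.02, 0], [48, 0, 0, 0.04, 0], [48, 0, 0, 0.04, 0], [48, -0.02, 0, 0.03, 0], [48, -0.03, 0, 0.0, 0], [48, -0.03, 0, 0.0, 0], [48, 0, 0, 0, 0], [48, 0, 0, 0, 0]])

```text
clock: 31.45
position: [0.5368, -0.1905, 0.2291]
tool_rot: [3.13, 0.037, 1.644]
force: [-0.5, -0.5, -0.4]
grip_width: 0.0408
```

```bash
python3 look.py 35
```

```text
31.45 [ 0.53682736 -0.19050277  0.22907447] [3.1297795  0.03684869 1.64399618] 0.04081044518975129 [-0.47117257 -0.49128715 -0.37995766]
```

View pics/w35.png

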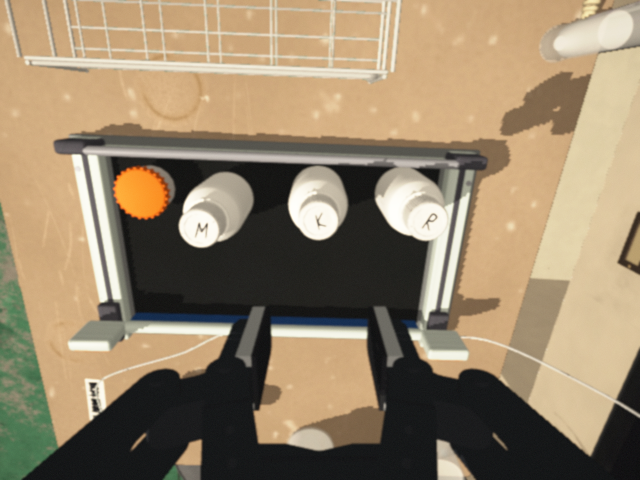

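Run:
```python
from h import *
ci=bot.camera_info('wrist')
for n,u,v,z in [('M',204,226,.106),('K',319,220,.106),('R',426,222,.106),('jar',141,193,.037),('plL',96,336,.068),('plR',443,345,.068),('barL',135,326,.04),('barR',420,330,.04),('fence',290,155,.04)]:
    p=onz(ci,u,v,z); print(n,p,rk(p))
for y in (172,-172):
  print(wd(-97,y), proj(ci,[*wd(-97,y),.068]))
```

```text
M [ 0.45499556 -0.19232823  0.106     ] [47.7 45.5]
K [ 0.53816207 -0.18188317  0.106     ] [ 54.5 -38.1]
R [ 0.61620524 -0.1778975   0.106     ] [  55.1 -116.2]
jar [ 0.3809256  -0.18918218  0.037     ] [ 54.1 119.3]
plL [ 0.34027429 -0.32084749  0.068     ] [-75.7 165.7]
plR [ 0.66678757 -0.30936054  0.068     ] [ -78.5 -161. ]
barL [ 0.36329322 -0.32665891  0.04      ] [-82.5 142.9]
barR [ 0.65246824 -0.31216058  0.04      ] [ -80.6 -146.6]
fence [ 0.51148433 -0.14612239  0.04      ] [ 91.4 -13. ]
[ 0.3349012 -0.3424022] [ 93.38179338 354.79795141]
[ 0.6785572 -0.3274038] [451.34907002 361.18424015]
```

Emit:
drive_tool(series=[[0, -0.02, -0.02, 0, 0], [0, -0.03, -0.028, 0, 0], [0, -0.034, -0.03, 0, 0], [0, -0.034, -0.03, 0, 0], [0, -0.034, -0.03, 0, 0], [0, -0.03, -0.03, 0, 0], [0, -0.015, -0.015, 0, 0], [0, 0, 0, -0.02, 0], [0, 0, 0, -0.03, 0], [0, 0, 0, -0.03, 0], [0, 0, 0, 0, 0], [0, 0, 0, 0, 0]])

```text
clock: 32.75
position: [0.3391, -0.3796, 0.1439]
tool_rot: [3.128, 0.033, 1.649]
force: [-0.8, -0.6, 0.3]
grip_width: 0.0002
```

Emit:
drive_tool(series=[[0, 0, 0, -0.03, 0], [0, 0, 0, -0.03, 0], [0, 0, 0, -0.025, 0], [0, 0, 0, -0.005, 0], [0, 0, 0, 0, 0], [0, 0, 0, 0, 0]])

```text
clock: 33.35
position: [0.3448, -0.3833, 0.0595]
tool_rot: [3.121, 0.041, 1.65]
force: [-0.3, -0.2, 0.2]
grip_width: -0.0003
```

```bash
python3 look.py 36
```

```text
33.35 [ 0.34476042 -0.3833396   0.05947989] [3.12053598 0.04116542 1.65029304] -0.0003149003213707441 [-0.27642141 -0.16903007  0.21004905]
```

View pics/w36.png

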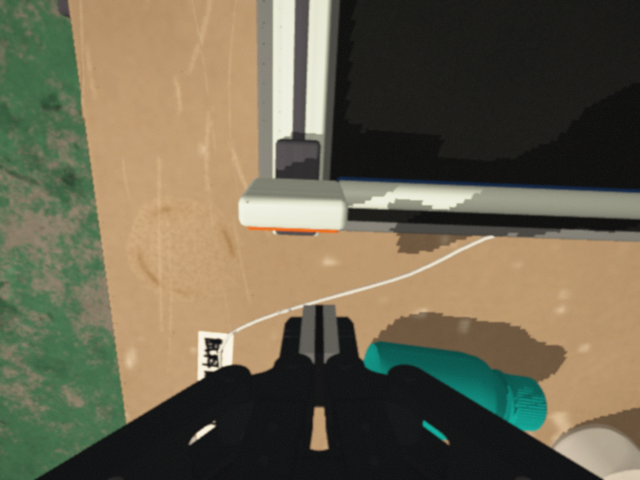

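Run:
```python
from h import *
ci=bot.camera_info('wrist')
for u,v in [(293,229),(240,226),(346,229)]:
    p=onz(ci,u,v,.066); print(p,rk(p))
```

```text
[ 0.33154438 -0.33953716  0.066     ] [-94.  175.2]
[ 0.31205631 -0.33979485  0.066     ] [-93.4 194.7]
[ 0.3511521  -0.33810306  0.066     ] [-93.4 155.6]
```

Emit:
drive_tool(series=[[0, -0.005, 0.008, -0.005, 0], [0, -0.004, 0.008, -0.003, 0], [0, 0, 0, 0, 0], [0, 0, 0, 0, 0]])

```text
clock: 33.85
position: [0.3351, -0.3664, 0.0528]
tool_rot: [3.119, 0.043, 1.65]
force: [0.2, -0.1, -1.0]
grip_width: 0.0
```

Emit:
drive_tool(series=[[0, -0.001, 0.005, -0.002, 0], [0, 0, 0.004, 0, 0], [0, 0, 0, 0, 0]])

```text
clock: 34.15
position: [0.3342, -0.3567, 0.0507]
tool_rot: [3.119, 0.044, 1.65]
force: [0.5, 0.6, -0.5]
grip_width: -0.0001
```

Emit:
drive_tool(series=[[0, -0.001, 0.004, 0, 0], [0, 0, 0.003, 0, 0]])

```text
clock: 34.35
position: [0.3331, -0.3497, 0.0507]
tool_rot: [3.118, 0.044, 1.649]
force: [-1.2, -3.4, -0.8]
grip_width: -0.0001
```

Emit:
drive_tool(series=[[0, 0, 0.004, 0, 0], [0, 0, 0.004, 0, 0], [0, 0, 0.003, 0, 0], [0, 0, 0, 0, 0]])

```text
clock: 34.75
position: [0.3325, -0.3393, 0.0509]
tool_rot: [3.119, 0.046, 1.648]
force: [-1.1, -2.5, -0.6]
grip_width: -0.0001
```

Emit:
drive_tool(series=[[0, 0, -0.012, 0, 0], [0, 0, -0.01, 0, 0], [0, 0.03, 0, 0, 0], [0, 0.045, 0.001, 0, 0], [0, 0.045, 0.001, 0, 0], [0, 0.045, 0.001, 0, 0], [0, 0.045, 0.001, 0, 0], [0, 0.045, 0.001, 0, 0], [0, 0.045, 0.001, 0, 0], [0, 0.03, 0, 0, 0], [0, 0, 0, 0, 0], [0, 0, 0, 0, 0]])

```text
clock: 35.95
position: [0.6722, -0.3646, 0.0496]
tool_rot: [3.12, 0.041, 1.638]
force: [-1.0, -0.3, 0.3]
grip_width: -0.0002
```

```bash
python3 look.py 37
```

```text
35.95 [ 0.67219719 -0.36457411  0.049607  ] [3.1196156  0.04120653 1.63780219] -0.00020605322826662735 [-1.02718344 -0.34042245  0.32008993]
```

View pics/w37.png

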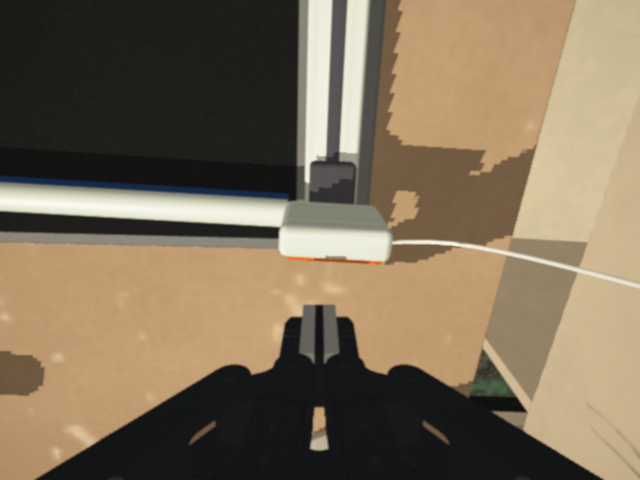

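Run:
```python
from h import *
ci=bot.camera_info('wrist')
for u,v in [(335,261),(281,258),(389,263)]:
    p=onz(ci,u,v,.066); print(p,rk(p))
```

```text
[ 0.6745996  -0.32841283  0.066     ] [ -97.8 -168. ]
[ 0.65541167 -0.32836735  0.066     ] [ -96.9 -148.8]
[ 0.69398996 -0.32806965  0.066     ] [ -98.3 -187.4]
```

Emit:
drive_tool(series=[[0, 0.001, 0.008, 0, 0], [0, 0.001, 0.008, 0, 0], [0, 0, 0.005, 0, 0], [0, 0, 0, 0, 0]])

```text
clock: 36.45
position: [0.6714, -0.3432, 0.0508]
tool_rot: [3.12, 0.041, 1.635]
force: [-0.4, 0.7, 0.0]
grip_width: -0.0004
```

Emit:
drive_tool(series=[[0, 0, 0.004, 0, 0]])

```text
clock: 36.55
position: [0.6713, -0.3396, 0.051]
tool_rot: [3.12, 0.042, 1.635]
force: [-0.6, -0.5, 0.0]
grip_width: -0.0001
```

Emit:
drive_tool(series=[[0, 0.001, 0.003, 0, 0]])

```text
clock: 36.65
position: [0.6714, -0.3375, 0.0511]
tool_rot: [3.122, 0.043, 1.634]
force: [-3.8, -8.3, -1.1]
grip_width: 0.0001
```

Emit:
drive_tool(series=[[0, 0.001, 0.003, 0, 0]])

```text
clock: 36.75
position: [0.6714, -0.3362, 0.0511]
tool_rot: [3.123, 0.046, 1.633]
force: [-4.1, -8.4, 0.3]
grip_width: -0.0004
```

Emit:
drive_tool(series=[[0, 0.0, 0.004, 0, 0], [0, 0, 0.004, 0, 0], [0, 0, 0.004, 0, 0], [0, 0, 0.004, 0, 0], [0, 0, 0.003, 0, 0], [0, 0, 0, 0, 0]])

```text
clock: 37.35
position: [0.6707, -0.3258, 0.0516]
tool_rot: [3.121, 0.058, 1.628]
force: [0.4, -0.1, 0.0]
grip_width: -0.0003
```

```bash
python3 look.py 38
python3 - <<'E'
from h import *
im=save('top','t38.png'); cv2.imwrite('pics/t38c.png',cv2.resize(im[165:340,315:510,::-1],None,fx=4,fy=3.4,interpolation=3))
E
```

```text
37.35 [ 0.67070822 -0.32584265  0.05163134] [3.12068008 0.05773485 1.62750107] -0.00032816878012634313 [ 0.39045144 -0.06003058  0.01978865]
```

View pics/w38.png

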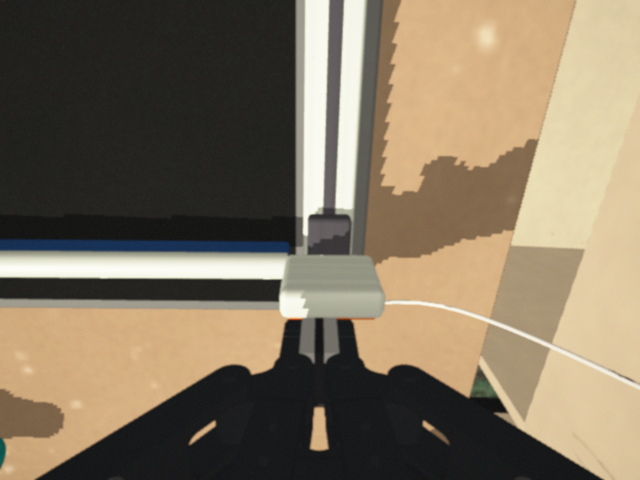

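View pics/t38c.png

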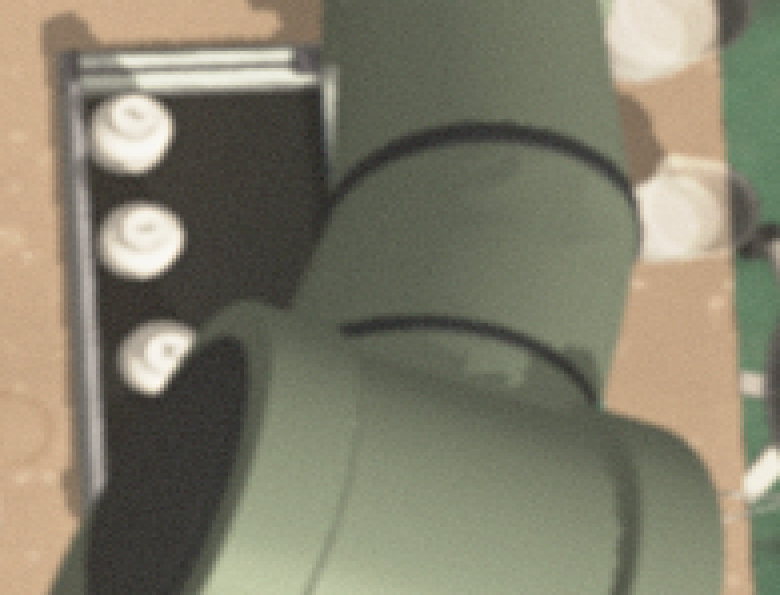

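Emit:
drive_tool(series=[[0, 0.002, 0.008, 0, 0.01], [0, 0, 0.004, 0, 0]])

```text
clock: 37.7
position: [0.6712, -0.3166, 0.0517]
tool_rot: [3.123, 0.06, 1.636]
force: [3.6, -7.6, -2.3]
grip_width: -0.0003
```

Emit:
drive_tool(series=[[0, 0, -0.02, 0, 0], [0, -0.02, -0.014, 0, 0], [0, -0.045, -0.003, 0, 0], [0, -0.045, -0.001, 0, 0], [0, -0.045, -0.001, 0, 0], [0, -0.045, -0.001, 0, 0], [0, -0.045, -0.001, 0, 0], [0, -0.045, -0.001, 0, 0], [0, -0.038, -0.001, 0, 0], [0, 0, 0, 0, 0], [0, 0, 0, 0, 0]])

```text
clock: 38.8
position: [0.3296, -0.3681, 0.0525]
tool_rot: [3.121, 0.061, 1.631]
force: [0.9, -0.7, -0.2]
grip_width: 0.0002
```

Emit:
drive_tool(series=[[0, 0.003, 0.012, 0, 0], [0, 0, 0.008, 0, 0], [0, 0, 0, 0, 0]])

```text
clock: 39.1
position: [0.3349, -0.3475, 0.0524]
tool_rot: [3.12, 0.062, 1.632]
force: [0.5, 0.4, 0.1]
grip_width: -0.0002
```

Emit:
drive_tool(series=[[0, 0, 0.007, 0, 0.01], [0, 0, 0.008, 0, 0], [0, 0, 0.006, 0, 0]])

```text
clock: 39.4
position: [0.3355, -0.3257, 0.0524]
tool_rot: [3.12, 0.063, 1.643]
force: [-3.1, -5.8, -0.3]
grip_width: 0.0001
```

Emit:
drive_tool(series=[[0, -0.001, 0.008, 0, 0.01], [0, 0, 0.003, 0, 0]])

```text
clock: 39.6
position: [0.335, -0.3141, 0.0525]
tool_rot: [3.12, 0.064, 1.654]
force: [-1.7, -5.1, -2.1]
grip_width: 0.0002
```

```bash
python3 look.py 39
```

```text
39.6 [ 0.33498079 -0.31407021  0.05254636] [3.11955411 0.06379128 1.6544018 ] 0.00016604978983117733 [-1.70200749 -5.10877271 -2.09371059]
```

View pics/w39.png

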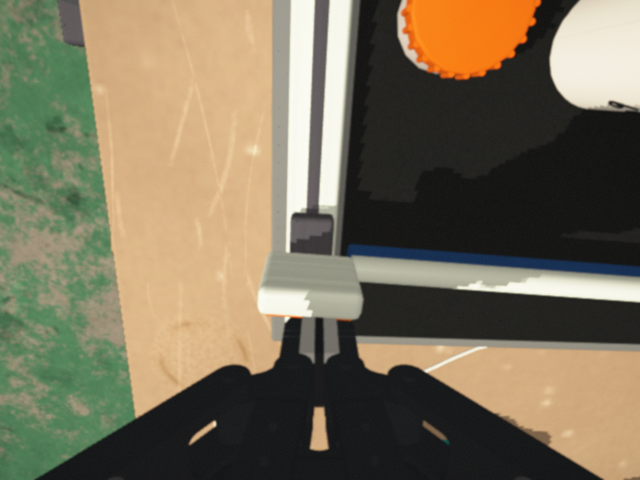

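Emit:
drive_tool(series=[[0, 0, -0.02, 0, 0], [0, 0.02, -0.006, 0, 0], [0, 0.045, 0.0, 0, 0], [0, 0.045, 0, 0, 0], [0, 0.045, 0, 0, 0], [0, 0.045, 0, 0, 0], [0, 0.045, 0, 0, 0], [0, 0.045, 0, 0, 0], [0, 0.042, 0, 0, 0], [0, 0, 0, 0, 0], [0, 0, 0, 0, 0]])

```text
clock: 40.8
position: [0.6782, -0.3366, 0.0504]
tool_rot: [3.123, 0.056, 1.651]
force: [-0.2, 0.1, -0.5]
grip_width: -0.0
```

Emit:
drive_tool(series=[[0, -0.002, 0.012, 0, 0], [0, -0.001, 0.008, 0, 0], [0, 0, 0.01, 0, 0], [0, 0, 0.008, 0, 0]])

```text
clock: 41.2
position: [0.6722, -0.3, 0.0508]
tool_rot: [3.123, 0.06, 1.647]
force: [3.0, -8.1, -3.4]
grip_width: -0.0001
```

Emit:
drive_tool(series=[[0, 0.001, 0.008, 0, 0], [0, 0, 0.003, 0, 0]])

```text
clock: 41.4
position: [0.6713, -0.2904, 0.0515]
tool_rot: [3.124, 0.064, 1.645]
force: [3.9, -8.0, -3.3]
grip_width: 0.0001
```

```bash
python3 look.py 40
```

```text
41.4 [ 0.67130212 -0.29035056  0.05146826] [3.12352434 0.06364742 1.64546492] 8.571936498938335e-05 [ 3.89606416 -8.03288162 -3.33651519]
```

View pics/c40.png

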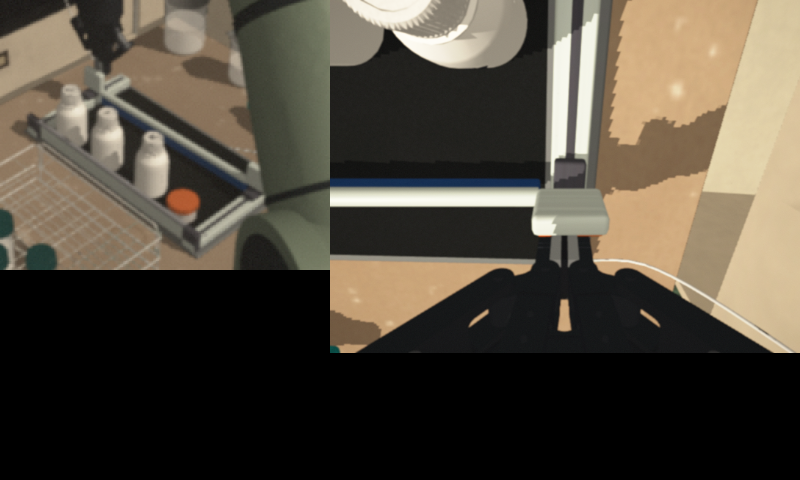

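Emit:
drive_tool(series=[[0, 0, -0.02, 0, 0], [0, -0.02, -0.014, 0, 0], [0, -0.045, -0.006, 0, 0], [0, -0.045, -0.001, 0, 0], [0, -0.045, -0.001, 0, 0], [0, -0.045, -0.001, 0, 0], [0, -0.045, -0.001, 0, 0], [0, -0.045, -0.001, 0, 0], [0, -0.038, -0.001, 0, 0], [0, 0, 0, 0, 0], [0, 0, 0, 0, 0]])

```text
clock: 42.6
position: [0.3214, -0.3445, 0.0554]
tool_rot: [3.124, 0.068, 1.634]
force: [-0.2, 0.7, 1.2]
grip_width: 0.0001
```

Emit:
drive_tool(series=[[0, 0.008, 0.008, -0.003, 0], [0, 0.002, 0.012, 0, 0], [0, 0, 0.005, 0, 0]])

```text
clock: 42.9
position: [0.3335, -0.319, 0.0525]
tool_rot: [3.122, 0.069, 1.633]
force: [-1.0, -0.1, -0.3]
grip_width: 0.0
```

Emit:
drive_tool(series=[[0, 0, 0.009, 0, 0.01], [0, 0, 0.009, 0, 0]])

```text
clock: 43.1
position: [0.334, -0.2997, 0.0524]
tool_rot: [3.123, 0.069, 1.646]
force: [-3.4, -5.8, -0.6]
grip_width: 0.0002
```

Emit:
drive_tool(series=[[0, -0.001, 0.008, 0, 0], [0, 0, 0.002, 0, 0]])

```text
clock: 43.3
position: [0.3335, -0.2881, 0.0525]
tool_rot: [3.123, 0.07, 1.649]
force: [-2.1, -5.2, -2.1]
grip_width: 0.0
```

Emit:
drive_tool(series=[[0, 0, -0.02, 0, 0], [0, 0.02, -0.006, 0, 0], [0, 0.045, 0.0, 0, 0], [0, 0.045, 0, 0, 0], [0, 0.045, 0, 0, 0], [0, 0.045, 0, 0, 0], [0, 0.045, 0, 0, 0], [0, 0.045, 0, 0, 0], [0, 0.038, 0, 0, 0], [0, 0, 0, 0, 0], [0, 0, 0, 0, 0]])

```text
clock: 44.4
position: [0.6735, -0.3057, 0.0508]
tool_rot: [3.127, 0.065, 1.657]
force: [-0.2, 0.1, -0.5]
grip_width: -0.0
```

```bash
python3 look.py 41
```

```text
44.4 [ 0.6734868  -0.30568157  0.05077019] [3.12743285 0.06470194 1.65695145] -9.86009209504823e-07 [-0.23931807  0.08812569 -0.51606439]
```

View pics/c41.png

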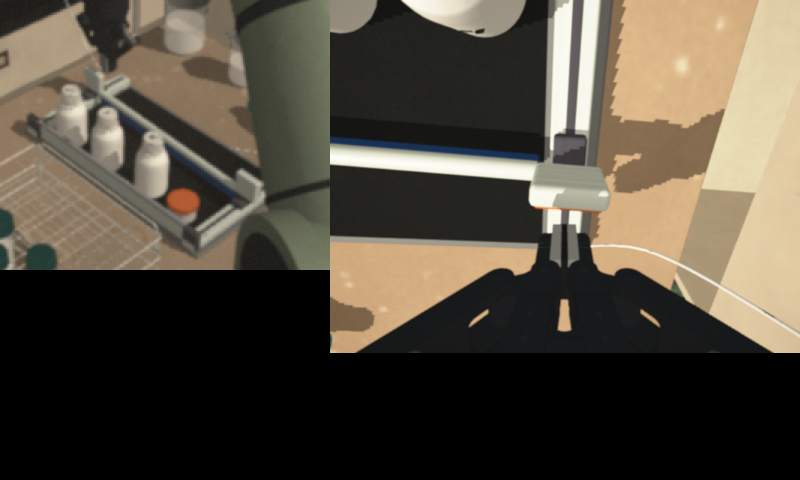

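Emit:
drive_tool(series=[[0, -0.001, 0.01, 0, 0], [0, 0, 0.009, 0, 0], [0, 0, 0.009, 0, 0], [0, 0, 0.008, 0, 0]])

```text
clock: 44.9
position: [0.6691, -0.2726, 0.0522]
tool_rot: [3.127, 0.07, 1.652]
force: [3.2, -8.6, -3.8]
grip_width: -0.0001
```

Emit:
drive_tool(series=[[0, 0.001, 0.008, 0, 0], [0, 0, 0.001, 0, 0]])

```text
clock: 45.1
position: [0.6685, -0.2643, 0.0526]
tool_rot: [3.128, 0.073, 1.651]
force: [2.7, -3.6, -1.3]
grip_width: 0.0002
```

Emit:
drive_tool(series=[[0, 0, -0.02, 0, 0], [0, -0.02, -0.014, 0, 0], [0, -0.045, -0.004, 0, 0], [0, -0.045, -0.001, 0, 0], [0, -0.045, -0.001, 0, 0], [0, -0.045, -0.001, 0, 0], [0, -0.045, -0.001, 0, 0], [0, -0.045, -0.001, 0, 0], [0, -0.03, -0.001, 0, 0], [0, 0, 0, 0, 0], [0, 0, 0, 0, 0]])

```text
clock: 46.2
position: [0.3306, -0.3157, 0.056]
tool_rot: [3.126, 0.077, 1.643]
force: [0.9, -0.2, -0.4]
grip_width: -0.0001
```

Emit:
drive_tool(series=[[0, 0.001, 0.014, -0.003, 0], [0, 0, 0.01, 0, 0], [0, 0, 0.009, 0, 0.01], [0, 0, 0.009, 0, 0]])

```text
clock: 46.6
position: [0.3331, -0.275, 0.0536]
tool_rot: [3.125, 0.079, 1.651]
force: [-3.1, -5.8, -0.5]
grip_width: 0.0001
```

```bash
python3 look.py 42
```

```text
46.6 [ 0.33305569 -0.27498021  0.05356679] [3.12484761 0.07928845 1.65113351] 9.183419998499279e-05 [-3.14964797 -5.84100538 -0.48700671]
```

View pics/c42.png

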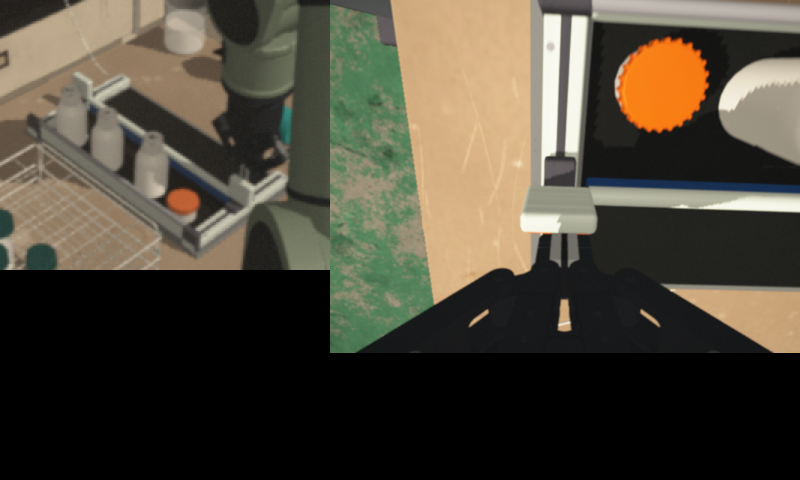

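Left ≈75, contents standing. Continue to ~87, then the right.

Emit:
drive_tool(series=[[0, -0.001, 0.009, 0, 0], [0, 0, 0.002, 0, 0]])

```text
clock: 46.9
position: [0.3332, -0.2638, 0.0538]
tool_rot: [3.124, 0.08, 1.653]
force: [-2.5, -4.6, -3.3]
grip_width: 0.0
```

Emit:
drive_tool(series=[[0, 0, -0.02, 0, 0], [0, 0.02, -0.006, 0, 0], [0, 0.045, 0.0, 0, 0], [0, 0.045, 0, 0, 0], [0, 0.045, 0, 0, 0], [0, 0.045, 0, 0, 0], [0, 0.045, 0, 0, 0], [0, 0.045, 0, 0, 0], [0, 0.038, 0, 0, 0], [0, 0, 0, 0, 0], [0, 0, 0, 0, 0]])

```text
clock: 48.0
position: [0.6749, -0.29, 0.0537]
tool_rot: [3.123, 0.076, 1.655]
force: [-0.9, 0.8, -0.2]
grip_width: 0.0003
```

Emit:
drive_tool(series=[[0, -0.003, 0.012, 0, 0], [0, 0, 0.01, 0, 0], [0, 0, 0.009, 0, 0], [0, 0, 0.008, 0, 0]])

```text
clock: 48.4
position: [0.669, -0.2517, 0.054]
tool_rot: [3.124, 0.079, 1.653]
force: [3.5, -8.7, -4.3]
grip_width: 0.0001
```

Emit:
drive_tool(series=[[0, 0, 0.006, 0, 0], [0, 0, 0.002, 0, 0]])

```text
clock: 48.6
position: [0.6682, -0.2442, 0.0548]
tool_rot: [3.123, 0.082, 1.652]
force: [2.9, -8.3, -4.2]
grip_width: -0.0003
```

```bash
python3 look.py 43
```

```text
48.6 [ 0.66816298 -0.24423373  0.05481978] [3.1233353  0.08230774 1.6522362 ] -0.0003318296937615762 [ 2.86477771 -8.28586393 -4.2205416 ]
```

View pics/c43.png

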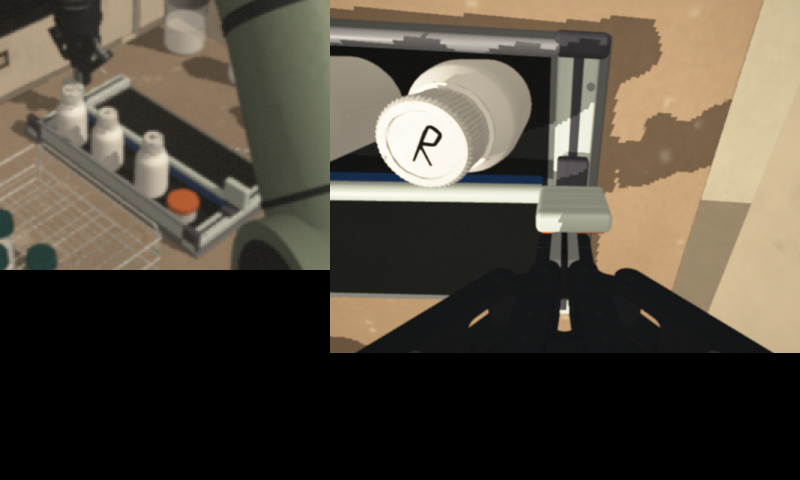

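Emit:
drive_tool(series=[[0, 0, -0.02, 0, 0], [0, -0.02, -0.012, 0, 0], [0, -0.045, -0.004, 0, 0], [0, -0.045, -0.001, 0, 0], [0, -0.045, -0.001, 0, 0], [0, -0.045, -0.001, 0, 0], [0, -0.045, -0.001, 0, 0], [0, -0.045, -0.001, 0, 0], [0, -0.03, -0.001, 0, 0], [0, 0, 0, 0, 0], [0, 0, 0, 0, 0]])

```text
clock: 49.8
position: [0.3304, -0.2929, 0.0586]
tool_rot: [3.121, 0.086, 1.645]
force: [-0.2, 0.2, 0.2]
grip_width: 0.0002
```

Emit:
drive_tool(series=[[0, 0.002, 0.014, -0.004, 0], [0, 0, 0.011, 0, 0]])

```text
clock: 50.0
position: [0.3334, -0.2694, 0.055]
tool_rot: [3.119, 0.088, 1.642]
force: [0.9, -0.6, 1.1]
grip_width: 0.0
```

Emit:
drive_tool(series=[[0, 0, 0.008, 0, 0.01], [0, 0, 0.006, 0, 0]])

```text
clock: 50.2
position: [0.334, -0.2547, 0.0552]
tool_rot: [3.12, 0.088, 1.654]
force: [-3.5, -5.5, -0.9]
grip_width: -0.0002
```

Emit:
drive_tool(series=[[0, 0, 0.004, 0, 0]])

```text
clock: 50.3
position: [0.3339, -0.2504, 0.0553]
tool_rot: [3.121, 0.089, 1.655]
force: [-3.9, -7.1, -1.4]
grip_width: 0.0
```

Emit:
drive_tool(series=[[0, 0, 0.003, 0, 0]])

```text
clock: 50.4
position: [0.3338, -0.2484, 0.0555]
tool_rot: [3.121, 0.09, 1.654]
force: [-3.7, -27.6, -6.7]
grip_width: -0.0
```

Emit:
drive_tool(series=[[0, 0, 0.003, 0, 0]])

```text
clock: 50.5
position: [0.3338, -0.2476, 0.0559]
tool_rot: [3.121, 0.093, 1.652]
force: [-2.4, -36.3, -17.8]
grip_width: -0.0
```

Left hit its stop (36 N). Now the right for the last few mm.

Emit:
drive_tool(series=[[0, 0, -0.02, 0, 0], [0, 0.02, -0.006, 0, 0], [0, 0.045, 0.0, 0, 0], [0, 0.045, 0, 0, 0], [0, 0.045, 0, 0, 0], [0, 0.045, 0, 0, 0], [0, 0.045, 0, 0, 0], [0, 0.045, 0, 0, 0], [0, 0.036, 0, 0, 0], [0, 0, 0, 0, 0], [0, 0, 0, 0, 0]])

```text
clock: 51.6
position: [0.6743, -0.2683, 0.0566]
tool_rot: [3.122, 0.092, 1.659]
force: [0.3, 0.2, -0.7]
grip_width: 0.0002
```

```bash
python3 look.py 44
```

```text
51.6 [ 0.67433493 -0.26829075  0.05661567] [3.1219811  0.09171675 1.65909278] 0.00015086526910907937 [ 0.28578475  0.23347297 -0.67380604]
```

View pics/c44.png

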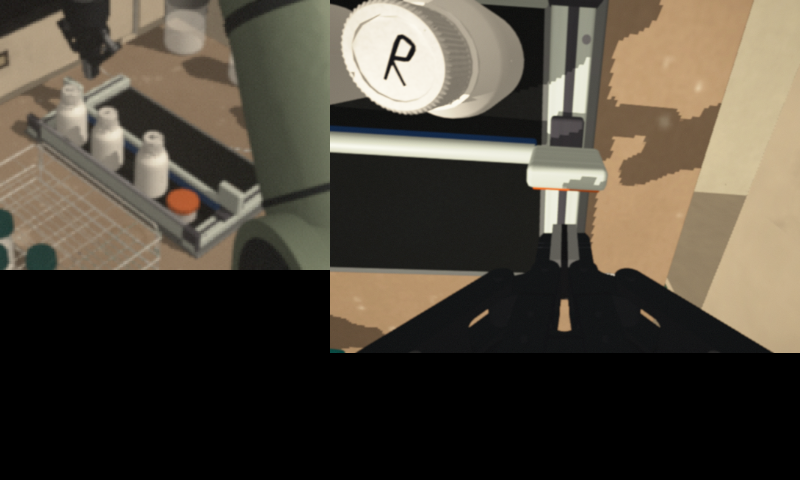

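Emit:
drive_tool(series=[[0, -0.004, 0.011, -0.002, 0], [0, 0, 0.009, 0, 0], [0, 0, 0.005, 0, 0]])

```text
clock: 52.0
position: [0.6674, -0.2431, 0.0554]
tool_rot: [3.123, 0.093, 1.657]
force: [4.2, -8.4, -1.2]
grip_width: -0.0
```

Emit:
drive_tool(series=[[0, 0, 0.004, 0, 0]])

```text
clock: 52.1
position: [0.6671, -0.2397, 0.0557]
tool_rot: [3.122, 0.094, 1.657]
force: [1.7, -8.5, -4.4]
grip_width: 0.0004
```

Emit:
drive_tool(series=[[0, 0, 0.004, 0, 0]])

```text
clock: 52.2
position: [0.6669, -0.2381, 0.0562]
tool_rot: [3.122, 0.098, 1.656]
force: [7.7, -23.0, -11.8]
grip_width: -0.0001
```

Emit:
drive_tool(series=[[0, 0, 0.004, 0, 0]])

```text
clock: 52.3
position: [0.6665, -0.238, 0.0565]
tool_rot: [3.121, 0.103, 1.653]
force: [6.4, -24.2, -10.6]
grip_width: -0.0002
```

Emit:
drive_tool(series=[[0, 0, -0.02, 0, 0], [0, 0, -0.02, 0.0, 0], [0, 0, -0.01, 0.04, 0], [0, 0, 0, 0.04, 0], [0, 0, 0, 0.04, 0], [0, -0.03, 0, 0.03, 0], [0, -0.04, 0, 0, 0], [0, -0.04, 0, 0, 0], [0, -0.03, 0, 0, 0], [0, 0, 0, 0, 0], [0, 0, 0, 0, 0]])

```text
clock: 53.4
position: [0.517, -0.2932, 0.2139]
tool_rot: [3.121, 0.106, 1.65]
force: [0.7, 0.5, -0.1]
grip_width: -0.0001
```

```bash
python3 look.py 45
```

```text
53.4 [ 0.51697571 -0.29323251  0.21394619] [3.12102105 0.10588009 1.65007088] -0.00013387051914040166 [ 0.68207147  0.5497391  -0.10576351]
```

View pics/w45.png

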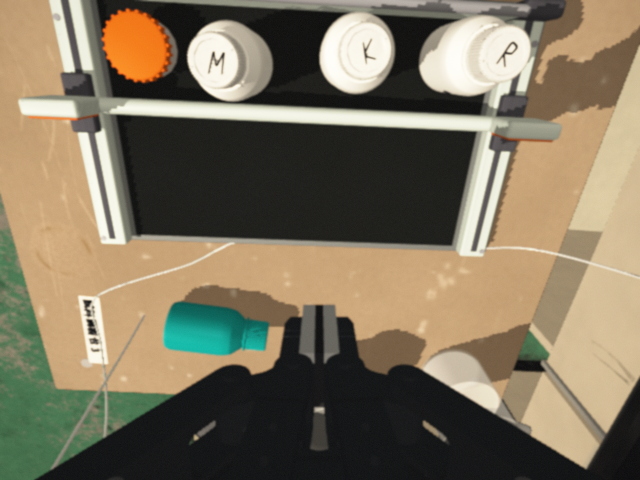

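View pics/s45.png

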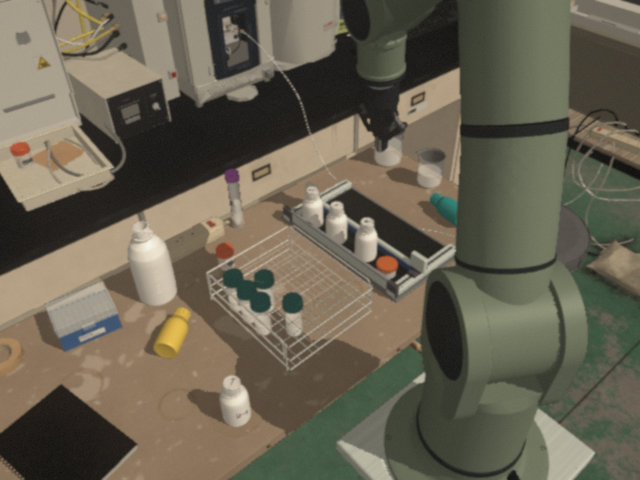

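Run:
```python
from h import *
ci=bot.camera_info('wrist')
for n,u,v,z in [('barL',120,106,.04),('barR',488,124,.04),('orL',60,116,.06),('orR',530,138,.06),('M',218,64,.106),('K',368,52,.106),('R',506,55,.106),('jar',138,46,.037),('backL',132,237,.006),('backR',460,249,.006),('fL',110,-2,.04),('fR',525,14,.04)]:
    p=onz(ci,u,v,z); print(n,p[:2],rk(p))
```

```text
barL [ 0.3650197  -0.23149625] [ 12.5 137.1]
barR [ 0.64886144 -0.22198276] [   9.6 -146.9]
orL [ 0.33111985 -0.23932674] [  6.1 171.3]
orR [ 0.67394063 -0.22756455] [   3.  -171.7]
M [ 0.45403311 -0.19632189] [43.7 46.6]
K [ 0.53886667 -0.18316134] [ 53.2 -38.7]
R [ 0.61827079 -0.17810914] [  54.8 -118.3]
jar [ 0.38207028 -0.18962751] [ 53.6 118.2]
backL [ 0.34411325 -0.35650147] [-111.5  163.4]
backR [ 0.66928203 -0.34592463] [-115.1 -161.9]
fL [ 0.36790873 -0.16201667] [ 81.8 131.1]
fR [ 0.65475194 -0.14711515] [  84.2 -156.1]
```

```bash
python3 -c "
from h import *
print(bot.job_done())"
```

```text
the job is handed in; nothing more can be done
None
```

I stood all three white bottles upright in the lane and then slid the gate fully home on both rails. I handed the job in at about 53 s.

**Bottles:** I lifted each one by its cap and eased the grip so it swung upright, then stood it beside the fence. Bottle M slipped out of the grip twice along the way. It landed upright both times, and I re-gripped it and placed it.

**Gate:** I pushed the two padded ends in turn. By my readings from the tool position, neither end got more than about 14 mm ahead of the other. Each end was pushed until the force jumped at its stop:

| End | Force at the stop | Travel from tool position |
|---|---|---|
| Left | about 36 N, against about 5.5 N while sliding | about 102 mm |
| Right | about 24 N, against about 8 N while sliding | about 100 mm |

**Last checks:**
- **Contents:** the final pictures show bottles M, K and R and the jar all standing between gate and fence.
- **Gate:** the pads measure x of about +6 mm (left) and +3 mm (right), against +3 mm expected at home. The fixed rear edge of the rack shows nearly the same 3 to 4 mm offset, so I take that as an error in my rack angle. The gate looks square and home.
- **Surroundings:** the beaker, purple tube and turquoise bottle look to be in their places. I did not measure them again.
- **Arm:** the tool had picked up about 6° of tilt from the pushes. It was well clear of everything when I handed the job in.

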